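Clear the bench press and set its dial

ROBOT

A 7-joint arm with a two-finger parallel gripper is mounted at the origin on the work surface. World frame = base frame: x ahead of the robot, y to its left, z up, the work surface at z = 0. Lengths are in m, angles in rad, forces in N, time in s.
With the tool pointing down it reaches from about 0.4 to 0.85 m from the base axis. Payload 4.5 kg.
Tool frame: the origin (TCP) lies on the centre line of the jaws, within the pads' length; the fingertips stand 25 mm ahead of it and the grasp point (between the pads) lies 6 mm ahead of it; x points along the fingers, z is the direction in which the jaws open and shut, and the axes are right-handed (so a half turn about x gives the same grasp; the last joint's range is limited). The gripper opens to 85 mm and grips with 20 to 120 N. Pads are 22 mm wide; open, the fingers measure 114 mm over their backs; the gripper's body (76 mm by 85 mm) begins 54 mm behind the grasp point. The pads swing forward as they close: fully open they stand 13 mm farther back than shut.
Start: joints at [-1.238, 0.689, -0.195, 1.565, 0.157, 0.902, -0.215], TCP at [0.184, 0.597, 0.256] pointing down, gripper open.
Joint ranges: [-3.01, 3.01], [-0.46, 2.08], [-1.47, 1.51], [0.13, 2.56], [-1, 4.14], [0.04, 2.09], [-2.66, 2.66]. Speed limits (rad/s): [2.57, 2.57, 3.14, 3.14, 3.14, 3.14, 3.14].

INTERFACE

Orientations are given as a unit quaternion [x, y, z, w].
In Python, from cell import bot, vision, workorder gives the robot as it stands.
- The arm moves only by the tool send_rows, never from a script. Its argument "targets" is a list of rows, each a list of 3 entries, a list of its own where there are three numbers: the turn, a rotation vector about the world's x, y, z in rad, then the shift along the world's x, y, z in m, then the opening, from -1 (shut) to 1 (fully open). In form: [[[wx, wy, wz], [dx, dy, dz], grip], ...]. A call has 1 to 10 rows; each row is the pose to reach, as a shift and turn from the pose commanded when the call began; what a row does not reach only later rows make up. A row lasts 1/8 s, in which the tool goes at most 62.5 mm and 10.7 degrees, less where a joint would pass 70% of its speed; a pose out of reach is approached as far as the arm can. A call with a gripper value outside its range is refused whole. The fingers move at their own pace and stop on an object; "force" is the grip in N (left out, the last holds). Time passes only in rows, so rows that repeat a pose let the fingers close. It gives the time, the measured TCP pose, the force and the opening at its end, in the units of the state.
- bot.observe(): the state, without advancing time (a new reading comes with each control period).
- vision.grab_frame(name): name is "side" or "top" or "wrist"; returns a dict with "img" (420x560x3 uint8, red, green, blue), "vfov" (degrees; the focal length in pixels is half the picture's height over the tangent of half this angle, whatever the lens; pixels are square), "cx", "cy" (the principal point, pixels), "R" (3x3) and "t" (3): a world point X has camera coordinates R X + t; the wrist camera has in their place "mount" (4x4, takes a point from camera to tool coordinates, whose origin is the TCP and whose axes are the tool frame's). Camera axes: x right, y down, z forward; pixel columns grow to the right and rows downward; lengths in m; the calibration is good to about 2 mm. A picture is of the moment at which its call begins: read the wrist's pose just before it. There is no depth.
- workorder.job_done(): hands the job in, once; it reports no verdict.
The state is a dict: "time_s": time; "joint_positions": joint angles; "qvel": joint speeds; "joint_torque": joint torques, N m; "eef_pos": TCP position; "ee_rot": TCP orientation; "ft_force": force on the tool from outside, world axes, zero at the start; "torque": the same for the moment, N m; "width": opening from 0.0 (shut) to 1.0 (fully open).
Only numpy, scipy, OpenCV 4.12 (cv2) and the standard library are available. Lean on these libraries where they do the work, as an engineer would, in place of code of your own. Each camera call takes 0.05 s, during which the arm holds its last target.

TASK

Get the bench press ready: lift the push rake out of its wooden cradle, lay it down on the bench clear of cradle and press, then take it again by its handle and with it push the three metal offcuts under the beam and off the bed's far end into the scrap tray, never touching them with the fingers. Lay the rake down on the bench again, clear of the press, and then turn the dial on the grey box clockwise, counting clicks, to position 5, five clicks from the red off mark. Leave the mug, oil bottle and wrench where they are.

Things in the scene. Friction and masses are not known exactly. Their poses are not given: they have to be found in the camera images.
- press: Fixed green bench press. Origin on the bench under the bed; x along the bed away from the robot, y left, z up. Steel bed: x -90 to 75 mm, top at z 30. The channel on it between two side rails is 112 mm wide (y -56 to 56); rails 18 mm thick, tops at z 45. Beyond the bed's far end lies the scrap tray (see tray). Beam: see beam.
- bed_front (a point): Middle of the bed's near edge, on its top face (press x -90 mm, z 30); axes as the press.
- bed_far_edge (a point): Middle of the bed's far edge, on its top face (press x 75 mm, z 30); pieces pushed past it drop into the tray.
- beam (a point): Middle of the beam's underside (press x 30 mm, z 118). The beam crosses the bed at x 15 to 45, z 118 to 158, on two cheeks (x 12 to 48, |y| 56 to 74); a ram cylinder of radius 14 mm stands on it up to z 213.
- tray (a point): Middle of the scrap tray's floor (press x 150 mm, z 5), axes as the press. Open dark steel box fixed to the press, x 75 to 225 and inside y -88 to 88 in the press's frame, walls up to z 55.
- offcut_a: Loose brass bar offcut, 65 x 20 x 16 mm, 60 to 130 g, origin at the centre of its underside, x along its length. It starts on the bed, lying roughly along it, partly under the beam.
- offcut_b: Loose bright aluminium bar offcut, 60 x 20 x 20 mm, otherwise as offcut_a.
- offcut_c: Loose copper bar offcut, 64 x 18 x 18 mm, otherwise as offcut_a.
- cradle: Fixed wooden cradle, x -70 to 60 mm, 70 mm wide, 55 mm high, no floor, closed at -x: two walls 20 mm thick with a slot 30 mm wide along x between them where the rake's handle lies, too narrow for fingers. Origin on the bench in the slot's middle. The rake starts with its head about 125 mm from it along +x and leaves straight upward.
- rake: Loose push rake, 120 to 220 g; x points from handle to pushing face. Orange head block 30 (x) x 100 x 35 mm, origin at the centre of its underside. Black lug on the head (see rake_lug; it can be gripped there while it lies in the cradle), light wooden handle behind it (see rake_handle). It stands level on a flat surface, and starts in the cradle, standing on the bench.
- rake_lug (a point): Grip point in the lug: on the head's centre, 57 mm above its underside; axes as the rake. The lug measures 26 (x) x 30 (y) mm and runs from z 35 to 75 in the rake's frame.
- rake_handle (a point): Grip point on the handle: 115 mm behind the head's centre, 29 mm above the underside; axes as the rake. Handle: bar 18 x 18 mm from rake x -15 to -185, z 20 to 38; at its end (x -172 to -184) a foot of the same width reaches down to z 0.
- control_box: Fixed grey control box 150 x 150 x 70 mm, origin at the centre of its underside; the dial is at the middle of its top. Eight marks 30 degrees apart lie 44 to 60 mm from the dial's axis: the red one is position 0 (off), 105 degrees counter-clockwise (from above) from the box's x axis; then clockwise white marks 1 to 7.
- dial_grip (a point): On the dial's axis, 99 mm above the bench, at the height to grip its bar. Turns with the dial: x along the bar towards the pointer end, z up. Black dial: round skirt of radius 36 mm (71 to 79 mm above the bench), upright bar 64 mm long, 16 mm wide, up to 115 mm above the bench.
- dial_pointer (a point): The pointer end of the dial's bar, marked by a white line on top: 32 mm from the axis, 115 mm above the bench.
- dial (a joint): Dial angle in rad, growing clockwise seen from above: 0 at the red mark (position 0), 0.5236 (30 degrees) for each click, 7 clicks in all, a stop just past each end. Position 5 is at 2.618. It starts at position 0, 1 or 2, or now and then balanced halfway between two. A spring detent pulls the released dial into the nearest position (it may stay put if left exactly halfway); about 0.1 Nm turns it over a click.
- mug: Loose blue mug, radius 40, height 90 mm, bystander, origin under its centre.
- oil_bottle: Loose yellow bottle with red cap, radius 33, height 170 mm, bystander, origin under its centre.
- wrench: Loose steel wrench lying on the bench, bystander, origin under its middle, x along it.
Mind the look-alikes: they are no part of the job. What is shaped like the offcut_a but green is not meant.

How it is judged:
On the way, in this order (a step that is already met when the one before it is completed fails the run):
1. the rake, out of its cradle, lies released on the bench, clear of cradle and press (height (world z) of rake below 0.012 m and angle between rake's own z axis and vertical below 0.12 rad and linear speed of rake below 0.02 m/s and contact force between the fingers and rake below 0.2 N and (x of rake in the frame of press below -0.1 m or y of rake in the frame of press above 0.09 m or y of rake in the frame of press below -0.09 m) and horizontal distance between rake and cradle above 0.05 m and (y of rake_handle in the frame of cradle above 0.035 m or y of rake_handle in the frame of cradle below -0.035 m or x of rake_handle in the frame of cradle above 0.06 m or x of rake_handle in the frame of cradle below -0.07 m)), for 0.1 s.
2. all three offcuts lie in the scrap tray (x of offcut_a in the frame of press between 0.08 and 0.22 m and y of offcut_a in the frame of press between -0.088 and 0.088 m and z of each of offcut_a, offcut_b, offcut_c in the frame of press below 0.06 m and linear speed of each of offcut_a, offcut_b, offcut_c below 0.02 m/s and x of offcut_b in the frame of press between 0.08 and 0.22 m and y of offcut_b in the frame of press between -0.088 and 0.088 m and x of offcut_c in the frame of press between 0.08 and 0.22 m and y of offcut_c in the frame of press between -0.088 and 0.088 m), for 0.1 s.
3. the rake lies released on the bench again, clear of the press (height (world z) of rake below 0.012 m and angle between rake's own z axis and vertical below 0.12 rad and linear speed of rake below 0.02 m/s and contact force between the fingers and rake below 0.2 N and (x of rake in the frame of press below -0.1 m or y of rake in the frame of press above 0.09 m or y of rake in the frame of press below -0.09 m)), for 0.1 s.
4. the dial stands on position 5 (value of joint dial between 2.488 and 2.748 rad and velocity of joint dial between -0.05 and 0.05 rad/s), for 0.2 s.
At the end, for the whole second after the job is handed in: All three offcuts lie at rest in the scrap tray; the rake lies level (within 0.12 rad), at rest and released on the bench, its head outside the press's bed and tray; the dial stands still at position 5 (2.618 rad, within 0.13 rad) (all of step 2 and all of step 3 and all of step 4); the robot touches nothing.
It fails at once if the fingers touch an offcut (contact force between the fingers and offcut_a above 0.5 N or contact force between the fingers and offcut_b above 0.5 N or contact force between the fingers and offcut_c above 0.5 N).
It fails at once if the mug, oil bottle or wrench is moved more than 40 mm (distance of any of mug, oil_bottle, wrench from where it was at the start of the episode above 0.04 m).
It also fails if it takes over 72 s, if anything falls off the work surface, if the arm or the gripper's body presses on something with over 40 N, if the wrist force passes 120 N, or if a joint passes its speed limit or range.

## Working session

There is one attempt and no reset: what is moved stays moved. The work goes in short steps, Python scripts to look and compute and a tool call to move; the robot and the scene stay as the last step left them, time stands still between calls to the robot, and variables do not carry over. Pictures are saved under pics/ and viewed, and the job is handed in when it is done.

Besides the shell and the picture viewer there is one more tool, called after "Call:" in YAML: its name, and indented under it one key for each argument. send_rows: Moves the arm, as the interface text tells. Its arguments: {"type":"object","properties":{"targets":{"type":"array"},"force":{"type":"number"}},"required":["targets"]}

```bash
mkdir -p pics; ls
python3 - <<'E'
from cell import bot, vision
import cv2
s=bot.observe(); print(s)
for n in ("top","side","wrist"):
    f=vision.grab_frame(n); cv2.imwrite(f"pics/{n}0.png",f["img"][:,:,::-1])
    print(n,{k:v for k,v in f.items() if k!="img"})
E
```

```text
pics
{'time_s': 0.0, 'joint_positions': array([-1.23819951,  0.69001519, -0.1945101 ,  1.56638517,  0.15732413,
        0.9025101 , -0.21508904]), 'qvel': array([ 1.47830147e-03,  2.38200731e-03,  9.31681741e-05, -1.11663362e-03,
        2.07025167e-03, -1.61579941e-03, -8.90177963e-04]), 'joint_torque': array([ 1.35934715e-04, -5.39617217e+01, -1.26682699e+00, -1.58541477e+01,
        9.02948203e-03,  9.41013393e-03,  1.05542523e-05]), 'eef_pos': array([0.18385122, 0.59668926, 0.25545349]), 'ee_rot': array([-0.42048879,  0.5693394 ,  0.4195923 ,  0.56831693]), 'ft_force': array([-0.19781141,  0.04677585,  0.49854947]), 'torque': array([-0.02102106, -0.0013642 , -0.00817273]), 'width': 1.0023160706826135}
top {'vfov': 57.59109462851703, 'cx': 279.7919849782948, 'cy': 212.99442202344784, 'R': array([[ 0.00674537, -0.99988858, -0.01331632],
       [-0.99729865, -0.00575267, -0.07322779],
       [ 0.07314303,  0.0137743 , -0.99722634]]), 't': array([0.01603029, 0.58506318, 0.92854118])}
side {'vfov': 49.422955944942906, 'cx': 279.02035070810285, 'cy': 211.99739428109993, 'R': array([[ 0.99572681, -0.09159776,  0.01174582],
       [-0.04653011, -0.60749555, -0.79295908],
       [ 0.07976881,  0.78902408, -0.60916167]]), 't': array([-0.59022384,  0.11443135,  1.19263269])}
wrist {'vfov': 71.75726492005718, 'cx': 280.9698236918778, 'cy': 207.81326013712862, 'mount': array([[ 1.82467686e-04, -2.92561959e-01,  9.56246551e-01,
        -1.17489276e-01],
       [-3.93634067e-04, -9.56246514e-01, -2.92561872e-01,
         7.60466046e-02],
       [ 9.99999906e-01, -3.23028131e-04, -2.89646442e-04,
        -7.32144734e-04],
       [ 0.00000000e+00,  0.00000000e+00,  0.00000000e+00,
         1.00000000e+00]])}
```

View pics/top0.png

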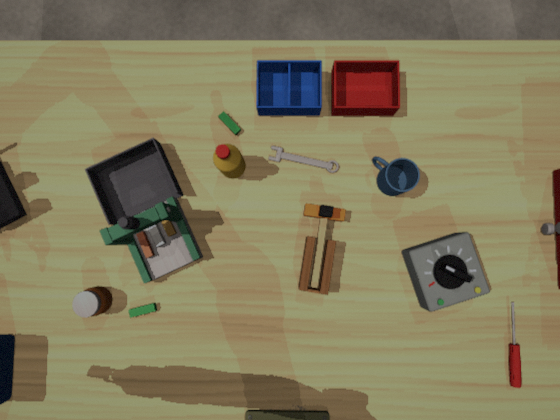

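View pics/side0.png

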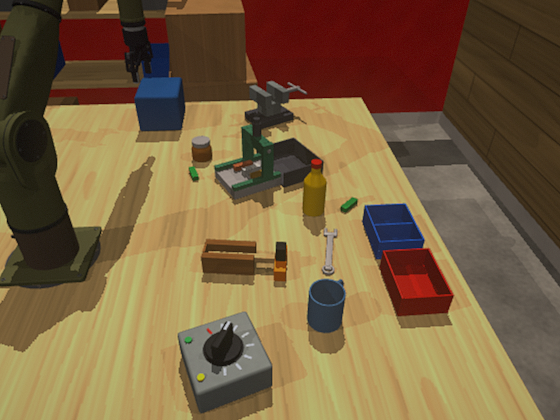

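View pics/wrist0.png

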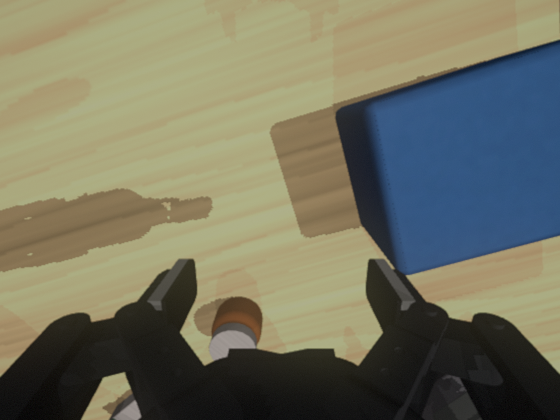

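```bash
cat > h.py <<'E'
import numpy as np, cv2
from cell import bot, vision
from scipy.spatial.transform import Rotation as Ro
def cam(n):
    s=bot.observe(); f=vision.grab_frame(n)
    if n=="wrist":
        M=np.eye(4); M[:3,:3]=Ro.from_quat(s["ee_rot"]).as_matrix(); M[:3,3]=s["eef_pos"]
        T=np.linalg.inv(M@f["mount"]); f["R"]=T[:3,:3]; f["t"]=T[:3,3]
    f["f"]=210/np.tan(np.radians(f["vfov"]/2)); return f
def ray(f,p):
    d=np.array([(p[0]-f["cx"])/f["f"],(p[1]-f["cy"])/f["f"],1.]); return -f["R"].T@f["t"], f["R"].T@d
def onz(f,p,z):
    o,d=ray(f,p); return o+d*(z-o[2])/d[2]
def proj(f,X):
    c=f["R"]@np.asarray(X,float)+f["t"]; return np.array([f["cx"],f["cy"]])+f["f"]*c[:2]/c[2]
def tri(f1,p1,f2,p2):
    o1,d1=ray(f1,p1);o2,d2=ray(f2,p2)
    A=np.stack([d1,-d2],1); s=np.linalg.lstsq(A,o2-o1,rcond=None)[0]
    a=o1+d1*s[0];b=o2+d2*s[1]; return (a+b)/2,np.linalg.norm(a-b)
def save(n,img,box=None,k=1):
    if box: img=img[box[1]:box[3],box[0]:box[2]]
    cv2.imwrite(f"pics/{n}.png",cv2.resize(img,None,fx=k,fy=k,interpolation=cv2.INTER_CUBIC)[:,:,::-1])
E
python3 - <<'E'
from h import *
f=cam("top"); 
for n,p,z in [("mug",(398,177),.09),("box",(450,270),.07),("press",(170,250),.03),("head",(326,211),.06),("base",(287,420),.0)]: print(n,onz(f,p,z))
save("t_press",f["img"],(60,120,220,330),2.8)
save("t_rake",f["img"],(280,180,360,310),4.5)
save("t_box",f["img"],(390,220,500,320),5)
g=cam("side")
save("s_press",g["img"],(170,110,340,220),4)
save("s_rake",g["img"],(180,220,320,300),5)
E
```

```text
mug [ 0.66500798 -0.25419642  0.09      ]
box [ 0.45104697 -0.37685466  0.07      ]
press [0.49162633 0.28869245 0.03      ]
head [ 0.58753234 -0.0909273   0.06      ]
base [ 0.07905934 -0.00106345  0.        ]
```

View pics/t_press.png

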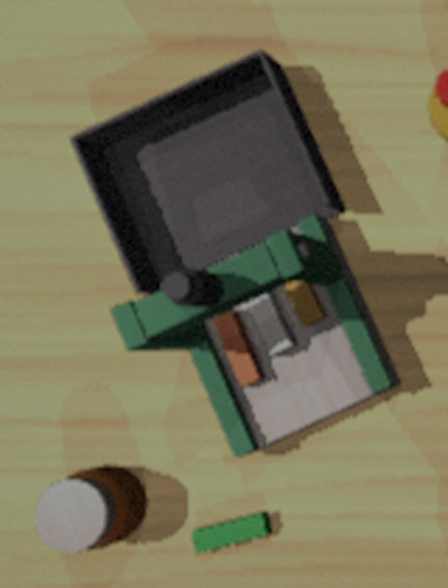

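View pics/t_rake.png

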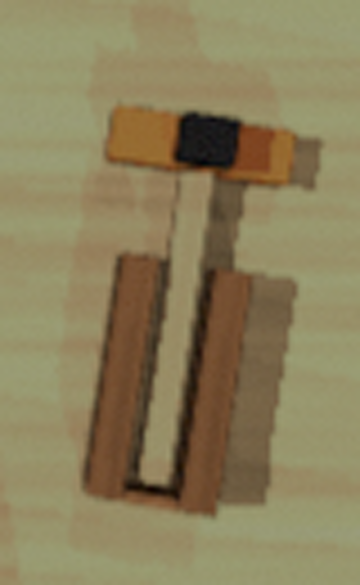

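View pics/t_box.png

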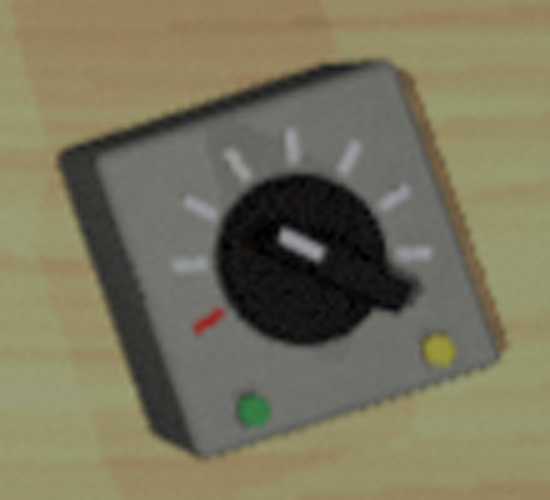

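View pics/s_press.png

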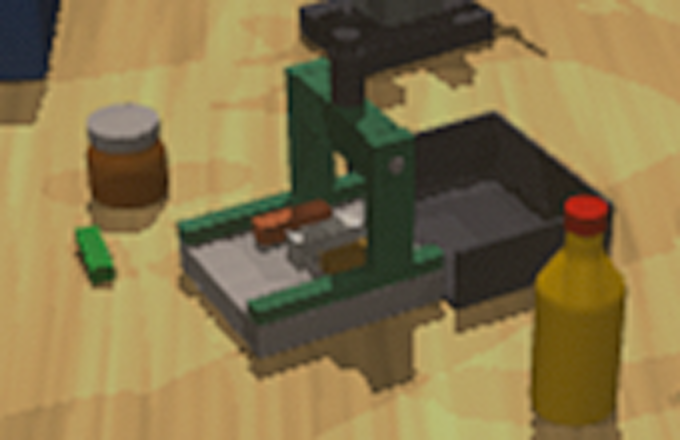

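View pics/s_rake.png

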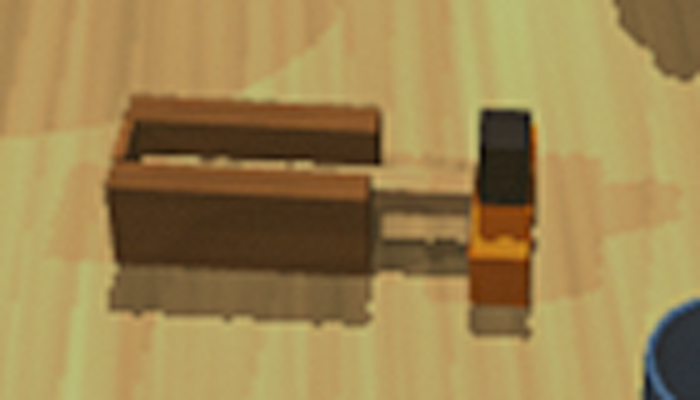

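Run:
```python
from h import *
f=cam("top"); g=cam("side")
cp=lambda p:(p[0]/2.8+60-.5+.18,p[1]/2.8+120-.5+.18)
def P(n,p,z): X=onz(f,cp(p),z); print(n,X.round(4)); return X
a=P("railR near outer",(398,383),.045);b=P("railR near inner",(374,396),.045)
c=P("railL near outer",(236,455),.045);d=P("railL near inner",(259,444),.045)
print(np.linalg.norm(a-c),np.linalg.norm(b-d),"want .148,.112")
yv=(c-a)[:2];yv/=np.linalg.norm(yv);print("yaw",np.degrees(np.arctan2(yv[1],yv[0]))-90)
t=[P("tray",q,.055) for q in [(262,51),(74,138),(138,293),(343,211)]]
print([np.linalg.norm(t[i]-t[i-1]) for i in range(4)], np.mean(t,0))
for n,p in [("brass top near",(308,328)),("brass",(328,315)),("cu",(245,387)),("cu2",(263,376)),("al",(270,358)),("al2",(292,345))]: P(n,p,.048)
cp=lambda p:(p[0]/4.5+280-.4,p[1]/4.5+180-.4)
w=[P("cradle",q,.055) for q in [(120,255),(252,275),(215,515),(85,493)]]
print([np.linalg.norm(w[i]-w[i-1]) for i in range(4)])
h=[P("head",q,.035) for q in [(110,107),(293,132),(290,185),(107,160)]]
print([np.linalg.norm(h[i]-h[i-1]) for i in range(4)],np.mean(h,0))
l=[P("lug",q,.075) for q in [(180,112),(240,116),(236,166),(176,162)]]
print([np.linalg.norm(l[i]-l[i-1]) for i in range(4)],np.mean(l,0))
cp=lambda p:(p[0]/5+390-.4,p[1]/5+220-.4)
P("dial skirt c",(302,258),.079);k=[P("box",q,.07) for q in [(98,160),(385,62),(498,358),(205,458)]]
print([np.linalg.norm(k[i]-k[i-1]) for i in range(4)],np.mean(k,0))
print(P("p",(290,238),.115)-P("q",(410,292),.115))
save("s_box",g["img"],(170,300,280,410),5)
# cradle axis points
```

```text
railR near outer [0.477  0.2067 0.045 ]
railR near inner [0.4658 0.2272 0.045 ]
railL near outer [0.4145 0.3449 0.045 ]
railL near inner [0.424  0.3253 0.045 ]
0.15165402522788815 0.10664814110293015 want .148,.112
yaw 24.33627125227659
tray [0.7648 0.3299 0.055 ]
tray [0.6873 0.4918 0.055 ]
tray [0.5528 0.4304 0.055 ]
tray [0.6246 0.2553 0.055 ]
[np.float64(0.1587989228152121), np.float64(0.1795197437609872), np.float64(0.1478873960705011), np.float64(0.1892893635772376)] [0.65738969 0.37687631 0.055     ]
brass top near [0.5238 0.2849 0.048 ]
brass [0.5351 0.2679 0.048 ]
cu [0.4728 0.3379 0.048 ]
cu2 [0.4823 0.3227 0.048 ]
al [0.4978 0.3171 0.048 ]
al2 [0.509  0.2984 0.048 ]
cradle [ 0.5272 -0.0443  0.055 ]
cradle [ 0.5171 -0.1141  0.055 ]
cradle [ 0.3915 -0.0943  0.055 ]
cradle [ 0.4023 -0.0262  0.055 ]
[np.float64(0.1261834082427121), np.float64(0.0705484720102218), np.float64(0.12714442053173863), np.float64(0.06898035028752346)]
head [ 0.608  -0.0399  0.035 ]
head [ 0.5948 -0.1394  0.035 ]
head [ 0.566  -0.1376  0.035 ]
head [ 0.579  -0.0383  0.035 ]
[np.float64(0.0290201765199
[... 154 characters left out ...]
6016 -0.0744  0.075 ]
lug [ 0.5997 -0.1056  0.075 ]
lug [ 0.5735 -0.1034  0.075 ]
lug [ 0.5754 -0.0722  0.075 ]
[np.float64(0.0262330230267615), np.float64(0.03129075352716912), np.float64(0.026217669386950204), np.float64(0.031225383122795)] [ 0.5875564  -0.08890054  0.075     ]
dial skirt c [ 0.449  -0.3729  0.079 ]
box [ 0.4929 -0.2834  0.07  ]
box [ 0.5394 -0.4177  0.07  ]
box [ 0.4032 -0.4656  0.07  ]
box [ 0.3565 -0.33    0.07  ]
[np.float64(0.14410134467450852), np.float64(0.14213535765449042), np.float64(0.14437598538482752), np.float64(0.1433713109889703)] [ 0.44800372 -0.37414637  0.07      ]
p [ 0.4604 -0.3526  0.115 ]
q [ 0.4372 -0.4044  0.115 ]
[0.02317477 0.05188712 0.        ]
```

View pics/s_box.png

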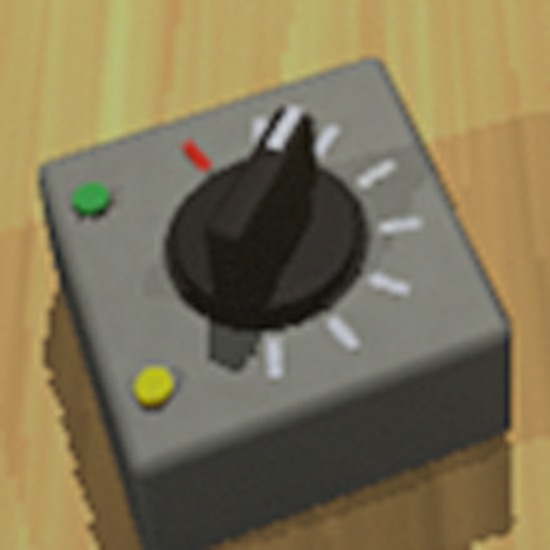

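Call:
send_rows:
  targets:
    - [[0,0,0],[0.01,-0.01,0.06],1]
    - [[0,0,0],[0.05,-0.045,0.09],1]
    - [[0,0,0],[0.36,-0.31,0.09],0.2]
    - [[0,0,0],[0.36,-0.31,0.09],0.2]
    - [[0,0,0],[0.36,-0.31,0.09],0.2]
    - [[0,0,0],[0.36,-0.31,0.09],0.2]
    - [[0,0,0],[0.36,-0.31,0.09],0.2]
    - [[0,0,0],[0.36,-0.31,0.09],0.2]
    - [[0,0,0],[0.36,-0.31,0.09],0.2]
    - [[0,0,0],[0.36,-0.31,0.09],0.2]

```text
time_s: 1.6
eef_pos: [0.5466, 0.2837, 0.3459]
ee_rot: [-0.419, 0.57, 0.417, 0.57]
ft_force: [-0.1, 0.7, 0.2]
width: 0.6
```

Run:
```python
from h import *
import pickle
s=bot.observe();print(s["time_s"],s["eef_pos"],s["joint_positions"],s["width"],abs(s["qvel"]).max())
f=cam("wrist");save("w1",f["img"]);pickle.dump(f,open("w1.pkl","wb"))
save("w1b",f["img"],(100,0,500,300),2)
```

```text
1.6 [0.5465502  0.28368572 0.34591791] [-0.44399081  0.58741748 -0.19833223  1.47331021  0.12576018  1.09345228
  0.59751623] 0.6001821312886375 0.06680917688129799
```

View pics/w1b.png

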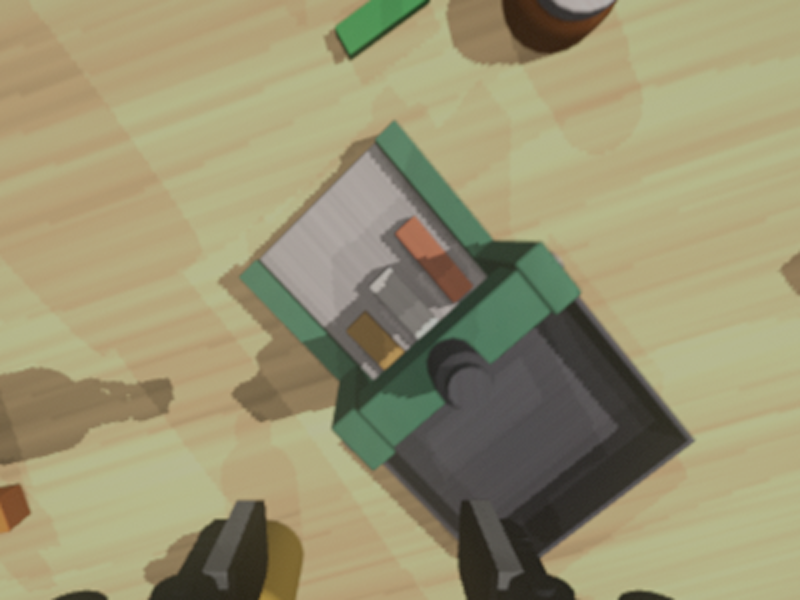

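Run:
```python
from h import *
import pickle
f=pickle.load(open("w1.pkl","rb"))
cp=lambda p:(p[0]/2+100-.25,p[1]/2-.25)
P=lambda p,z:onz(f,cp(p),z)[:2]
lo,li,ro,ri=[P(q,.045) for q in [(395,121),(374,143),(240,277),(262,260)]]
print(lo,li,ri,ro,[np.linalg.norm(a-b) for a,b in [(lo,ro),(li,ri),(lo,li),(ri,ro)]],"want .148 .112 .018 .018")
# rail directions: inner line and outer of left rail top
for a,b,z in [((395,121),(494,240),.045),((374,143),(482,268),.045),((262,260),(352,360),.045),((240,277),(340,380),.045)]:
    A,B=P(a,z),P(b,z); print("rail yaw",np.degrees(np.arctan2(*(B-A)[::-1])),np.linalg.norm(B-A))
y=lo-ro;print("front yaw",np.degrees(np.arctan2(y[1],y[0]))-90)
# beam top (z .158) and tray corner
A,B=P((541,243),.158),P((580,294),.158);print("beam cap",A,B)
C=P((580,294),.158);D=P((378,470),.158);print("beam far edge",C,D,np.degrees(np.arctan2(*(C-D)[::-1]))-90,np.linalg.norm(C-D))
yaw=np.radians(24.5)
for yaw in np.radians([23.5,24.5,25.5]):
    m=(lo+ro+li+ri)/4; o=m+.09*np.array([np.cos(yaw),np.sin(yaw)]);print("origin",o)
    R=np.array([[np.cos(yaw),np.sin(yaw)],[-np.sin(yaw),np.cos(yaw)]])
    print("bm",R@(C-o),R@(D-o),"want .045,.074")
    for n,p,z in [("tray far L",(692,440),.055),("cu",(396,235),.048),("cu",(418,217),.048),("al",(370,287),.05),("al",(392,268),.05),("br",(348,322),.046),("br",(366,310),.046)]: print(n,(R@(P(p,z)-o)).round(4))
```

```text
[0.41068567 0.34746565] [0.41908031 0.33054351] [0.46671304 0.23417832] [0.47288359 0.21540909] [np.float64(0.14597095111297576), np.float64(0.10749477923045246), np.float64(0.01888991613711335), np.float64(0.01975752280841359)] want .148 .112 .018 .018
rail yaw 25.569696546831356 0.10163356115534317
rail yaw 26.032707175468435 0.11016360120509533
rail yaw 23.847472450341883 0.09424911872732589
rail yaw 25.542806309118614 0.10160004284050819
front yaw 25.220180514514922
beam cap [0.50314869 0.39051955] [0.53396018 0.40428744]
beam far edge [0.53396018 0.40428744] [0.59618491 0.27607751] 25.88890826765204 0.1425121059855678
origin [0.52487606 0.31778656]
bm [0.04282283 0.07570421] [ 0.04876306 -0.06668404] want .045,.074
tray far L [0.2176 0.0996]
cu [-0.0383  0.0275]
cu [-0.0374  0.0462]
al [-0.0237 -0.0086]
al [-0.0235  0.0113]
br [-0.0152 -0.0367]
br [-0.0132 -0.0214]
origin [0.52423716 0.31922153]
bm [0.04412383 0.07337461] [ 0.04757813 -0.06909563] want .045,.074
tray far L [0.2193 0.0942]
cu [-0.0378  0.0266]
cu [-0.0366  0.0453]
al [-0.0239 -0.0097]
al [-0.0233  0.0101]
br [-0.0159 -0.038 ]
br [-0.0136 -0.0227]
origin [0.52357333 0.32064514]
bm [0.04538396 0.07102265] [ 0.04635129 -0.07148618] want .045,.074
tray far L [0.2209 0.0888]
cu [-0.0373  0.0256]
cu [-0.0358  0.0443]
al [-0.0241 -0.0109]
al [-0.0231  0.009 ]
br [-0.0165 -0.0392]
br [-0.014 -0.024]
```

Call:
send_rows:
  targets:
    - [[0,0,-0.18],[0.005,-0.055,-0.01],0.2]
    - [[0,0,-0.36],[0.01,-0.11,-0.02],0.2]
    - [[0,0,-0.54],[0.02,-0.165,-0.03],0.2]
    - [[0,0,-0.72],[0.025,-0.22,-0.04],0.2]
    - [[0,0,-0.9],[0.03,-0.275,-0.06],0.2]
    - [[0,0,-1.08],[0.04,-0.33,-0.08],0.2]
    - [[0,0,-1.26],[0.043,-0.376,-0.1],0.2]
    - [[0,0,-1.413],[0.043,-0.376,-0.12],0.2]
    - [[0,0,-1.413],[0.043,-0.376,-0.13],0.2]
    - [[0,0,-1.413],[0.043,-0.376,-0.13],0.2]

```text
time_s: 2.9
eef_pos: [0.5868, -0.0862, 0.2159]
ee_rot: [0.048, 0.706, -0.047, 0.705]
ft_force: [-0.3, -0.4, 0.6]
width: 0.597
```

Run:
```python
from h import *
import pickle
s=bot.observe();print(s["time_s"],s["eef_pos"],s["joint_positions"],s["width"],abs(s["qvel"]).max(),Ro.from_quat(s["ee_rot"]).as_matrix())
f=cam("wrist");save("w2",f["img"]);pickle.dump(f,open("w2.pkl","wb"))
t=cam("top");save("t2",t["img"]);pickle.dump(t,open("t2.pkl","wb"))
```

```text
2.9 [ 0.58677915 -0.08618533  0.21589612] [-0.02331848  0.70141585  0.16101504  1.71721521 -0.15696468  0.73680861
  0.08177145] 0.596898818045412 0.022422479522659394 [[-0.00111173  0.1347633   0.9908772 ]
 [ 0.0017102   0.99087662 -0.1347613 ]
 [-0.99999792  0.00154478 -0.00133206]]
```

View pics/w2.png

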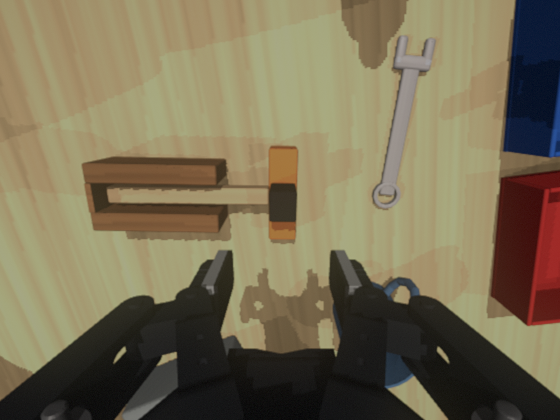

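View pics/t2.png

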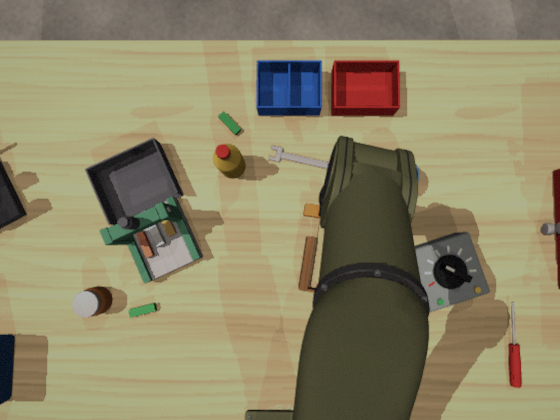

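Run:
```python
from h import *
import pickle
f=pickle.load(open("w2.pkl","rb"))
save("w2c",f["img"],(250,130,320,250),5)
save("w2d",f["img"],(75,130,315,250),3.3)
for p,z in [((270,222),.075),((296,222),.075),((269,148),.035),((298,148),.035)]: print(onz(f,p,z))
print(proj(f,[.587,-.089,.075]))
```

```text
[ 0.57223898 -0.103156    0.075     ]
[ 0.59658223 -0.10646082  0.075     ]
[ 0.57923837 -0.03844354  0.035     ]
[ 0.60829787 -0.04240252  0.035     ]
[283.49603517 205.75411967]
```

View pics/w2c.png

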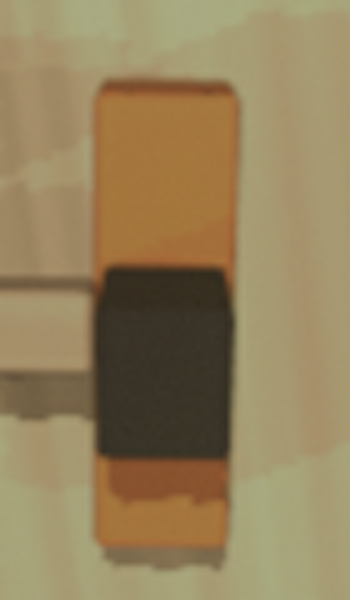

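Call:
send_rows:
  targets:
    - [[0,0,0],[0,0,-0.05],0.2]
    - [[0,0,0],[0,0,-0.1],0.2]
    - [[0,0,0],[0,0,-0.135],0.2]
    - [[0,0,0],[0,0,-0.147],0.2]
    - [[0,0,0],[0,0,-0.147],0.2]
    - [[0,0,0],[0,0,-0.147],-1]
    - [[0,0,0],[0,0,-0.147],-1]
    - [[0,0,0],[0,0,-0.147],-1]
    - [[0,0,0],[0,0,-0.147],-1]
    - [[0,0,0],[0,0,-0.147],-1]
  force: 60

```text
time_s: 4.25
eef_pos: [0.588, -0.0888, 0.0712]
ee_rot: [0.05, 0.704, -0.05, 0.706]
ft_force: [-1.9, 0.0, 6.7]
width: 0.293
```

Call:
send_rows:
  targets:
    - [[0,0,0],[0,0,0.03],-1]
    - [[0,0,0],[0,0,0.07],-1]
    - [[0,0,0],[0,0,0.1],-1]
    - [[0,0,0],[0,0,0.1],-1]
    - [[0,0,0.1],[-0.007,0.04,0.1],-1]
    - [[0,0,0.2],[-0.014,0.085,0.1],-1]
    - [[0,0,0.314],[-0.021,0.13,0.1],-1]
    - [[0,0,0.314],[-0.027,0.17,0.1],-1]
    - [[0,0,0.314],[-0.027,0.17,0.1],-1]

```text
time_s: 5.38
eef_pos: [0.5584, 0.0866, 0.1682]
ee_rot: [-0.063, 0.705, 0.065, 0.703]
ft_force: [0.3, -0.1, -1.3]
width: 0.295
```

Run:
```python
from h import *
s=bot.observe();print(s["time_s"],s["eef_pos"],s["ft_force"],s["torque"])
t=cam("side");save("s3",t["img"],(160,100,440,320),2.8)
t=cam("wrist");save("w3",t["img"])
```

```text
5.375 [0.55843845 0.08664368 0.1682014 ] [ 0.29738116 -0.05712406 -1.25391386] [-0.07845133 -0.04203051 -0.01061815]
```

View pics/s3.png

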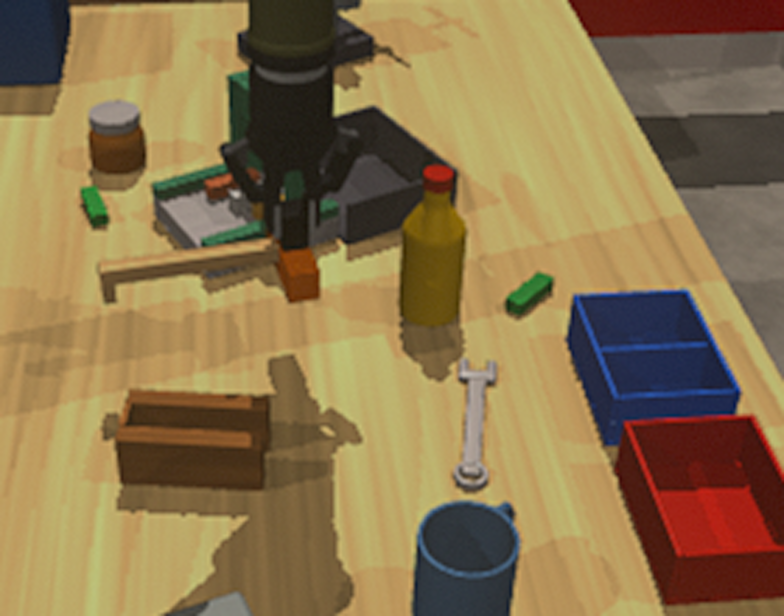

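View pics/w3.png

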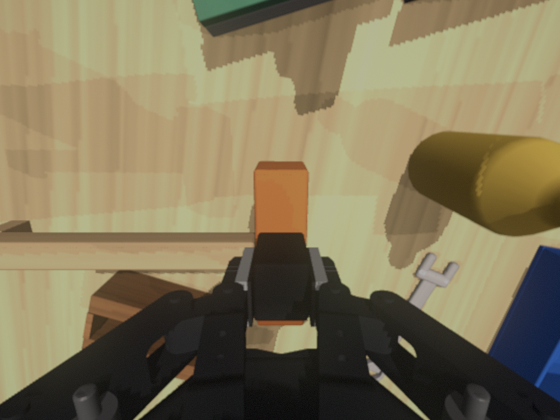

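Call:
send_rows:
  targets:
    - [[0,0,0],[0,0,-0.05],-1]
    - [[0,0,0],[0,0,-0.085],-1]
    - [[0,0,0],[0,0,-0.097],-1]
    - [[0,0,0],[0,0,-0.097],-1]
    - [[0,0,0],[0,0,-0.097],-1]
    - [[0,0,0],[0,0,-0.097],0.2]
    - [[0,0,0],[0,0,-0.097],0.2]
    - [[0,0,0],[0,0,-0.097],0.2]
    - [[0,0,0],[0,0,-0.03],0.2]
    - [[0,0,0],[0,0,0.03],0.2]

```text
time_s: 6.72
eef_pos: [0.5594, 0.0813, 0.1979]
ee_rot: [-0.061, 0.705, 0.061, 0.704]
ft_force: [0.8, 0.8, -0.0]
width: 0.602
```

Call:
send_rows:
  targets:
    - [[0,0,0.18],[-0.02,0,0],0.2]
    - [[0,0,0.36],[-0.04,-0.01,0],0.2]
    - [[0,0,0.54],[-0.06,-0.01,0],0.2]
    - [[0,0,0.72],[-0.08,-0.02,0],0.2]
    - [[0,0,0.9],[-0.1,-0.021,0],0.2]
    - [[0,0,1.08],[-0.118,-0.021,0],0.2]
    - [[0,0,1.26],[-0.118,-0.021,0],0.2]
    - [[0,0,1.44],[-0.118,-0.021,0],0.2]
    - [[0,0,1.571],[-0.118,-0.021,0],0.2]
    - [[0,0,1.571],[-0.118,-0.021,0],0.2]

```text
time_s: 7.98
eef_pos: [0.442, 0.0602, 0.1974]
ee_rot: [-0.541, 0.455, 0.541, 0.455]
ft_force: [0.3, 0.6, 0.3]
width: 0.6
```

Run:
```python
from h import *
import pickle
s=bot.observe();print(s["time_s"],s["eef_pos"],s["joint_positions"],s["width"],Ro.from_quat(s["ee_rot"]).as_matrix().round(4))
t=cam("top");save("t4",t["img"],(180,120,360,330),2.8)
t=cam("wrist");save("w4",t["img"]);pickle.dump(t,open("w4.pkl","wb"))
```

```text
7.975 [0.44199265 0.0601752  0.19738952] [-0.02261192  0.58225492 -0.33258904  2.14405481  0.4036996   0.47390247
  1.07564494] 0.5998789198846397 [[ 1.000e-04 -9.853e-01 -1.707e-01]
 [ 3.000e-04 -1.707e-01  9.853e-01]
 [-1.000e+00 -1.000e-04  3.000e-04]]
```

View pics/t4.png

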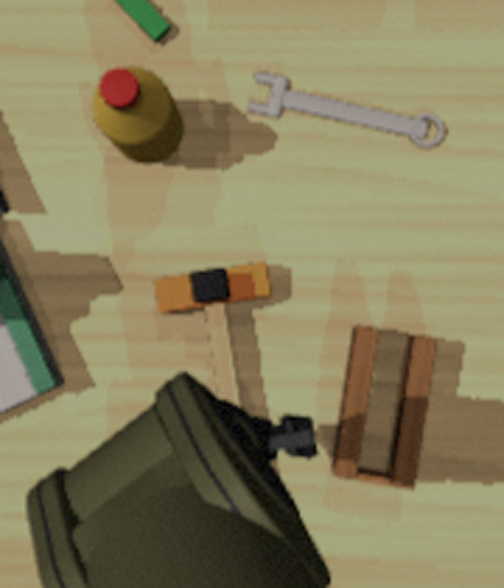

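View pics/w4.png

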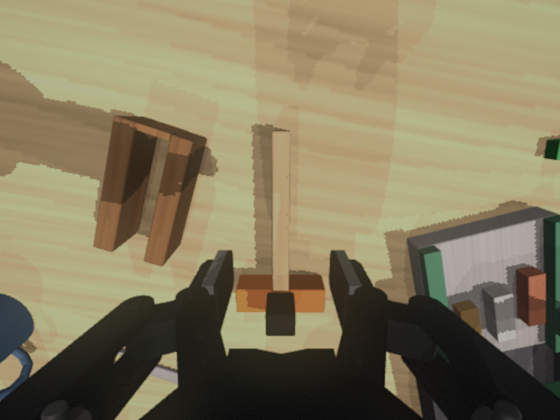

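Call:
send_rows:
  targets:
    - [[0,0,0],[0,0,-0.05],0.2]
    - [[0,0,0],[0,0,-0.1],0.2]
    - [[0,0,0],[0,0,-0.14],0.2]
    - [[0,0,0],[0,0,-0.16],0.2]
    - [[0,0,0],[0,0,-0.16],0.2]
    - [[0,0,0],[0,0,-0.16],-1]
    - [[0,0,0],[0,0,-0.16],-1]
    - [[0,0,0],[0,0,-0.16],-1]
    - [[0,0,0],[0,0,-0.16],-1]
    - [[0,0,0],[0,0,-0.16],-1]
  force: 110

```text
time_s: 9.32
eef_pos: [0.4424, 0.0603, 0.0375]
ee_rot: [0.541, -0.455, -0.541, -0.455]
ft_force: [0.9, -0.5, 6.3]
width: 0.185
```

Call:
send_rows:
  targets:
    - [[0,0,0],[0,0,0.03],-1]
    - [[0,0,0],[0,0,0.07],-1]
    - [[0,0,0],[0,0,0.1],-1]
    - [[0,0,0.05],[-0.015,0.03,0.1],-1]
    - [[0,0,0.1],[-0.03,0.06,0.1],-1]
    - [[0,0,0.15],[-0.05,0.1,0.1],-1]
    - [[0,0,0.2],[-0.07,0.14,0.1],-1]
    - [[0,0,0.262],[-0.088,0.176,0.1],-1]
    - [[0,0,0.262],[-0.088,0.176,0.1],-1]
    - [[0,0,0.262],[-0.088,0.176,0.1],-1]

```text
time_s: 10.58
eef_pos: [0.3537, 0.2354, 0.137]
ee_rot: [0.596, -0.381, -0.596, -0.38]
ft_force: [0.5, -1.3, -1.9]
width: 0.184
```

Call:
send_rows:
  targets:
    - [[0,0,0],[0,0,0],-1]
    - [[0,0,0],[0,0,0],-1]

```text
time_s: 10.82
eef_pos: [0.3543, 0.2353, 0.1372]
ee_rot: [0.596, -0.381, -0.596, -0.381]
ft_force: [-0.3, 0.9, -1.2]
width: 0.187
```

Run:
```python
from h import *
import pickle
s=bot.observe();print(s["time_s"],s["eef_pos"],s["joint_positions"],s["width"],Ro.from_quat(s["ee_rot"]).as_matrix().round(4))
for n,b,k in (("top",(60,120,260,330),2.8),("side",(170,80,340,220),4),("wrist",None,1)):
    t=cam(n);save(n+"5",t["img"],b,k);pickle.dump(t,open(n+"5.pkl","wb"))
```

```text
10.825 [0.35433519 0.23533788 0.13722849] [-0.36794681  0.72041336 -0.52294995  2.24531353  0.96069444  0.41415355
  0.30833981] 0.18706190317915689 [[-2.000e-04 -9.076e-01 -4.197e-01]
 [-7.000e-04 -4.197e-01  9.076e-01]
 [-1.000e+00  4.000e-04 -5.000e-04]]
```

View pics/top5.png

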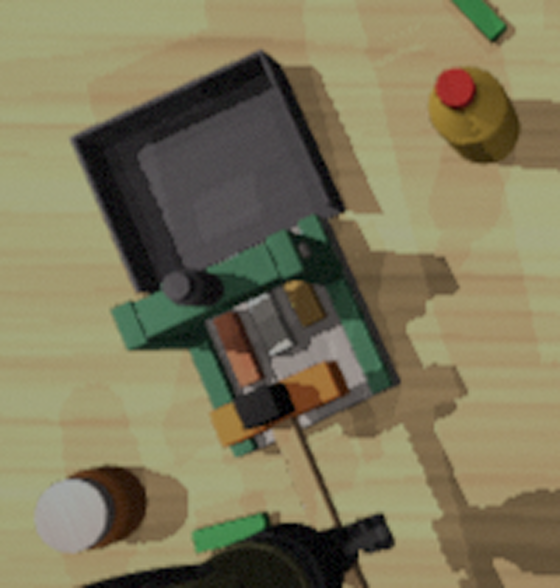

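View pics/side5.png

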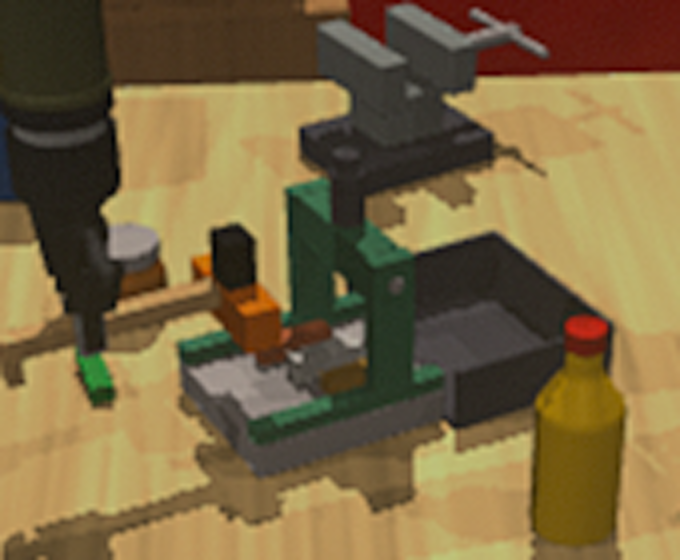

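View pics/wrist5.png

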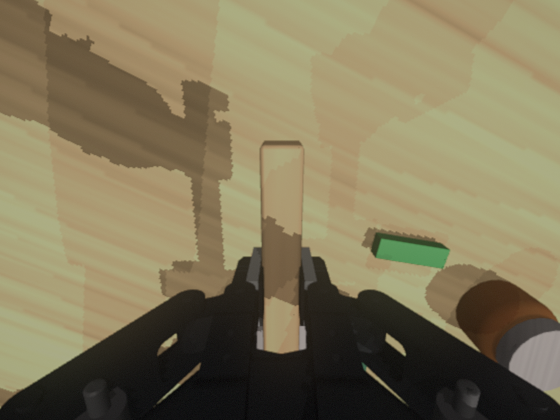

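Run:
```python
from h import *
import pickle
t=pickle.load(open("top5.pkl","rb"));save("t5z",t["img"],(125,230,210,290),9)
t=pickle.load(open("side5.pkl","rb"));save("s5z",t["img"],(205,130,290,205),8)
```

```text
(no output)
```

View pics/t5z.png

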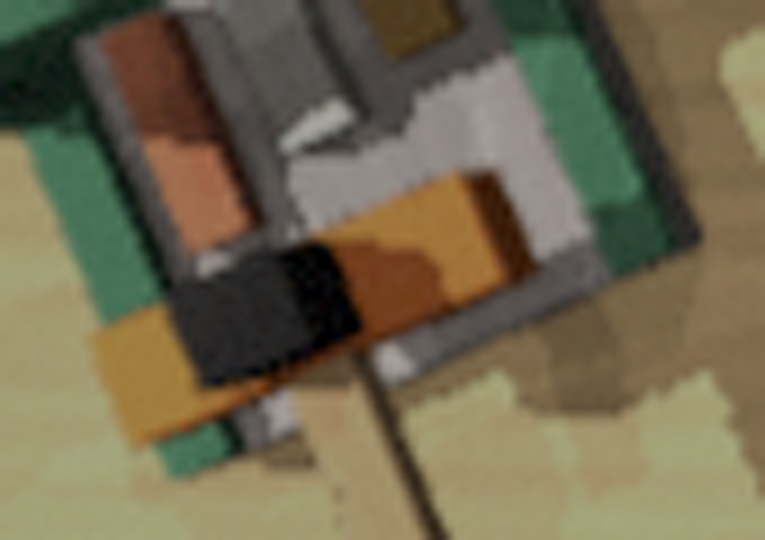

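View pics/s5z.png

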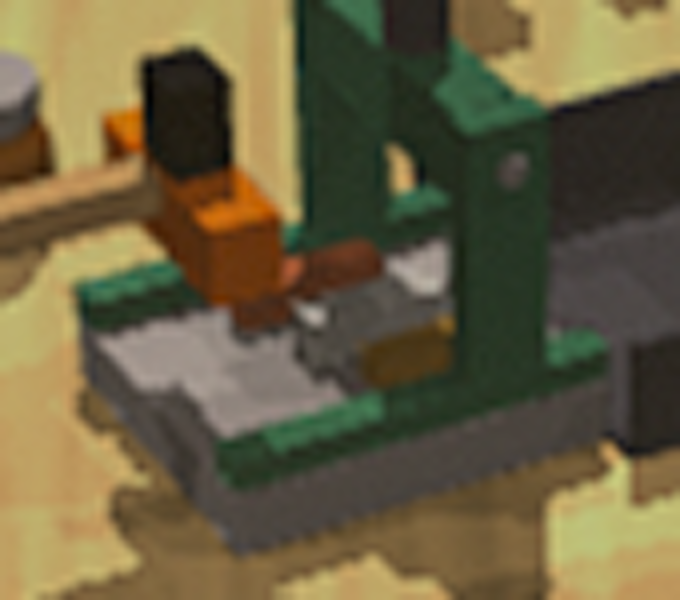

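Run:
```python
from h import *
import pickle
f=pickle.load(open("top5.pkl","rb")); g=pickle.load(open("side5.pkl","rb"))
cp=lambda p:(p[0]/9+125-.45,p[1]/9+230-.45)
cs=lambda p:(p[0]/8+205-.45,p[1]/8+130-.45)
P=lambda p,z:onz(f,cp(p),z)[:2]
ang=lambda v:np.degrees(np.arctan2(v[1],v[0]))
ro,ri,lo,li=[P(q,.045) for q in [(668,255),(612,275),(172,478),(232,450)]]
print(ro,ri,lo,li,np.linalg.norm(ro-lo),np.linalg.norm(ri-li),ang(lo-ro)-90)
bz=P((700,243),0);print("bottom R corner",bz, "vs",ro)
m=(ro+lo+ri+li)/4;print("front mid",m)
print("rail L yaw",ang(P((30,135),.045)-P((172,478),.045)),ang(P((513,40),.045)-P((612,275),.045)))
H=[P(q,.1347) for q in [(140,445),(93,335),(465,175),(510,285)]]
print("head",H,np.mean(H,0),[np.linalg.norm(H[i]-H[i-1]) for i in range(4)],ang(H[1]-H[2])-90)
S=lambda p,z:onz(g,cs(p),z)[:2]
a,b=S((222,448),.045),S((78,288),.045)
print("side: R outer near",S((222,480),.03),a,"L outer near",b,np.linalg.norm(a-b),(a+b)/2,ang(b-a)-90)
# other tray corners from top crop(2.8)
c2=lambda p:(p[0]/2.8+60-.32,p[1]/2.8+120-.32)
for q in [(262,51),(74,138)]: print("tray far",onz(f,c2(q),.055))
for q1,q2,n in [((465,175),(205,235),"head R front top"),((465,175),(280,215),"alt"),((510,285),(205,232),"head R back top")]: print(n,tri(f,cp(q1),g,cs(q2)))
```

```text
[0.47357617 0.21401102] [0.46814089 0.22893573] [0.41338274 0.34558524] [0.42091714 0.32971694] 0.14468939754183083 0.11129660452928726 24.5834555826076
bottom R corner [0.47495435 0.21516855] vs [0.47357617 0.21401102]
front mid [0.44400423 0.27956223]
rail L yaw 24.467678510006685 24.240383829971595
head [array([0.43110953, 0.32070095]), array([0.45737265, 0.33301964]), array([0.49656442, 0.24367937]), array([0.47014754, 0.23204689])] [0.46379854 0.28236171] [np.float64(0.09686851810437473), np.float64(0.029008650351765433), np.float64(0.09755858975459923), np.float64(0.028864617400276613)] 23.686087934088533
side: R outer near [0.4702484  0.22574071] [0.47099957 0.22525747] L outer near [0.41452812 0.34414245] 0.13161559414274668 [0.44276385 0.28469996] 25.408144262929824
tray far [0.76483281 0.32990064 0.055     ]
tray far [0.68732224 0.49182484 0.055     ]
head R front top (array([0.48270579, 0.24611928, 0.1257277 ]), np.float64(0.02730653667199879))
alt (array([0.49676416, 0.24369069, 0.13464408]), np.float64(0.00040195571123969264))
head R back top (array([0.46983467, 0.23179892, 0.13565076]), np.float64(0.0007279789114670329))
```

Call:
send_rows:
  targets:
    - [[0,0,0.015],[-0.002,0.004,0],-1]
    - [[0,0,0.015],[-0.002,0.004,-0.025],-1]
    - [[0,0,0.015],[-0.002,0.004,-0.045],-1]
    - [[0,0,0.015],[-0.002,0.004,-0.045],-1]
    - [[0,0,0.015],[-0.002,0.004,-0.045],-1]

```text
time_s: 11.6
eef_pos: [0.352, 0.2407, 0.0927]
ee_rot: [-0.599, 0.375, 0.599, 0.376]
ft_force: [-0.6, 0.3, -0.5]
width: 0.188
```

Run:
```python
from h import *
import pickle
s=bot.observe();print(s["time_s"],s["eef_pos"],s["ft_force"])
t=cam("top");save("t6z",t["img"],(125,230,210,290),9);pickle.dump(t,open("top6.pkl","wb"))
t=cam("side");save("s6z",t["img"],(205,130,290,205),8)
```

```text
11.6 [0.35198728 0.2407415  0.09274886] [-0.5932123   0.28311617 -0.46129435]
```

View pics/t6z.png

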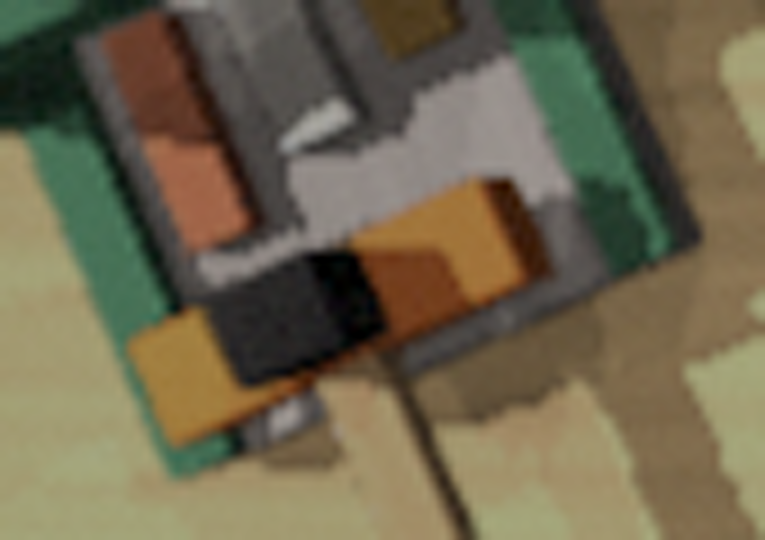

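View pics/s6z.png

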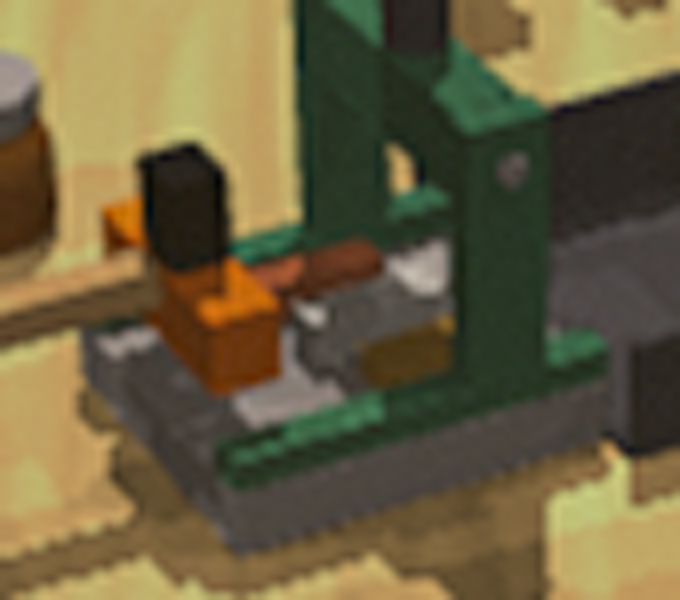

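Run:
```python
from h import *
import pickle
f=pickle.load(open("top6.pkl","rb"))
cp=lambda p:(p[0]/9+125-.45,p[1]/9+230-.45)
H=np.array([onz(f,cp(p),.0902)[:2] for p in [(177,447),(127,345),(485,179),(526,287)]])
ang=lambda v:np.degrees(np.arctan2(v[1],v[0]))
print(ang(H[1]-H[2])-90,ang(H[0]-H[3])-90,[np.linalg.norm(H[i]-H[i-1]) for i in range(4)],H.mean(0))
y=np.radians(24.7);R=np.array([[np.cos(y),np.sin(y)],[-np.sin(y),np.cos(y)]])
for m in ([.4440,.2796],[.4424,.2819]): print(R@(H.mean(0)-m)-[.09,0])
```

```text
25.30095241893035 25.015695498583668 [np.float64(0.09712690746924565), np.float64(0.029036977151840292), np.float64(0.10006059849412019), np.float64(0.02952800195270133)] [0.45995658 0.29018833]
[-0.0710788   0.00295185]
[-0.07058628  0.0001937 ]
```

Call:
send_rows:
  targets:
    - [[0,0,0],[0.001,-0.001,-0.015],-1]
    - [[0,0,0],[0.001,-0.001,-0.0235],-1]
    - [[0,0,0],[0.001,-0.001,-0.0255],-1]
    - [[0,0,0],[0.001,-0.001,-0.0255],-1]

```text
time_s: 12.2
eef_pos: [0.353, 0.2395, 0.0673]
ee_rot: [-0.599, 0.375, 0.599, 0.376]
ft_force: [-1.0, -0.8, 1.1]
width: 0.188
```

Call:
send_rows:
  targets:
    - [[0,0,0],[0.0091,0.0042,0],-1]
    - [[0,0,0],[0.0182,0.0084,0],-1]
    - [[0,0,0],[0.0272,0.0126,0],-1]
    - [[0,0,0],[0.0363,0.0168,0],-1]
    - [[0,0,0],[0.0454,0.021,0],-1]
    - [[0,0,0],[0.0545,0.0251,0],-1]
    - [[0,0,0],[0.0545,0.0251,0],-1]

```text
time_s: 13.08
eef_pos: [0.408, 0.2643, 0.0673]
ee_rot: [-0.599, 0.376, 0.599, 0.377]
ft_force: [0.8, -0.4, 0.2]
width: 0.189
```

Run:
```python
from h import *
s=bot.observe();print(s["time_s"],s["eef_pos"],s["ft_force"],s["torque"])
t=cam("top");save("t7z",t["img"],(115,180,215,290),6)
t=cam("side");save("s7z",t["img"],(205,110,290,205),7)
```

```text
13.075 [0.40804765 0.26430404 0.06734257] [ 0.7542652  -0.37338311  0.22456178] [-0.08988008 -0.12154799 -0.04152633]
```

View pics/t7z.png

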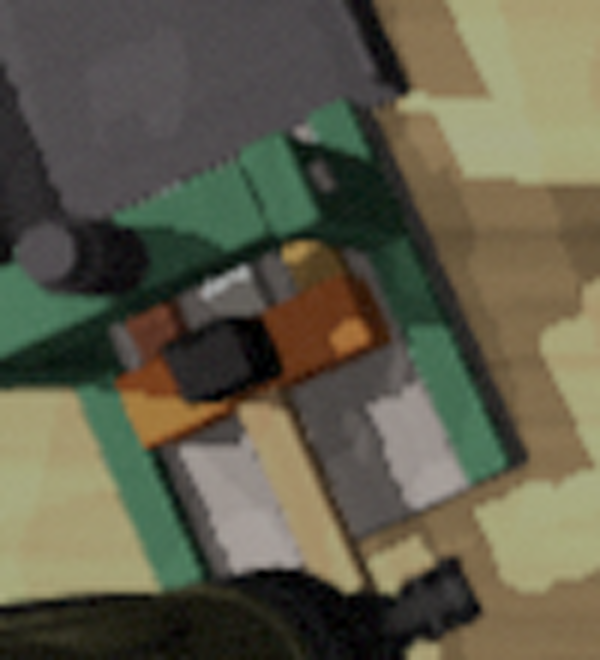

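View pics/s7z.png

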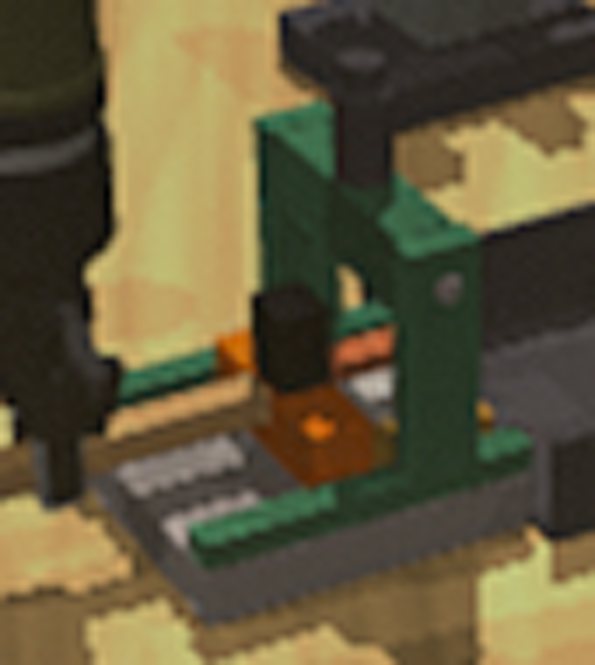

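Call:
send_rows:
  targets:
    - [[0,0,0],[0.0091,0.0042,0],-1]
    - [[0,0,0],[0.0182,0.0084,0],-1]
    - [[0,0,0],[0.0272,0.0126,0],-1]
    - [[0,0,0],[0.0363,0.0168,0],-1]
    - [[0,0,0],[0.0454,0.021,0],-1]
    - [[0,0,0],[0.0545,0.0251,0],-1]
    - [[0,0,0],[0.0545,0.0251,0],-1]

```text
time_s: 14.05
eef_pos: [0.4628, 0.2901, 0.067]
ee_rot: [0.599, -0.375, -0.599, -0.376]
ft_force: [-0.3, 0.6, 0.9]
width: 0.189
```

Run:
```python
from h import *
s=bot.observe();print(s["time_s"],s["eef_pos"],s["ft_force"],s["torque"])
t=cam("top");save("t8z",t["img"],(80,130,215,290),4)
t=cam("side");save("s8z",t["img"],(175,60,325,205),5)
```

```text
14.05 [0.46279265 0.29013711 0.06699224] [-0.26034093  0.58727996  0.92675454] [ 0.03216179 -0.20053194  0.03345874]
```

View pics/t8z.png

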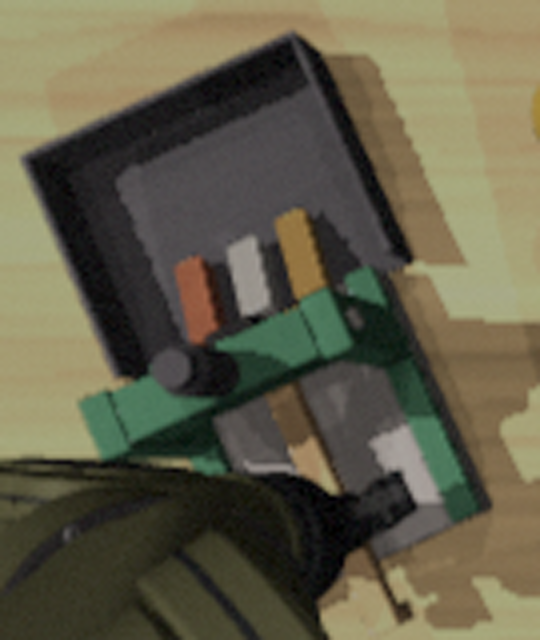

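View pics/s8z.png

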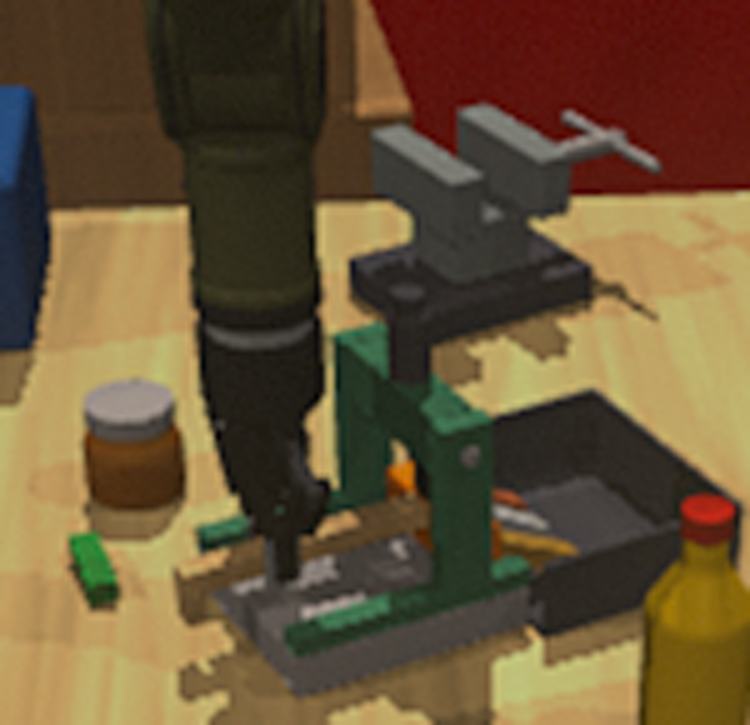

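Call:
send_rows:
  targets:
    - [[0,0,0],[0.006,0.0028,0],-1]
    - [[0,0,0],[0.012,0.0056,0],-1]
    - [[0,0,0],[0.018,0.0084,0],-1]
    - [[0,0,0],[0.018,0.0084,0],-1]
    - [[0,0,0],[0.018,0.0084,0],-1]

```text
time_s: 14.78
eef_pos: [0.4793, 0.2977, 0.0668]
ee_rot: [-0.599, 0.376, 0.599, 0.375]
ft_force: [-3.8, -1.6, 4.5]
width: 0.191
```

Run:
```python
from h import *
s=bot.observe();print(s["time_s"],s["eef_pos"],s["ft_force"],s["torque"])
t=cam("top");save("t9z",t["img"],(80,130,215,290),4)
t=cam("side");save("s9z",t["img"],(175,60,325,205),5)
```

```text
14.775 [0.47929015 0.29772608 0.06682575] [-3.81758356 -1.63221032  4.47178855] [-0.23317248  0.4267863   0.05052088]
```

View pics/t9z.png

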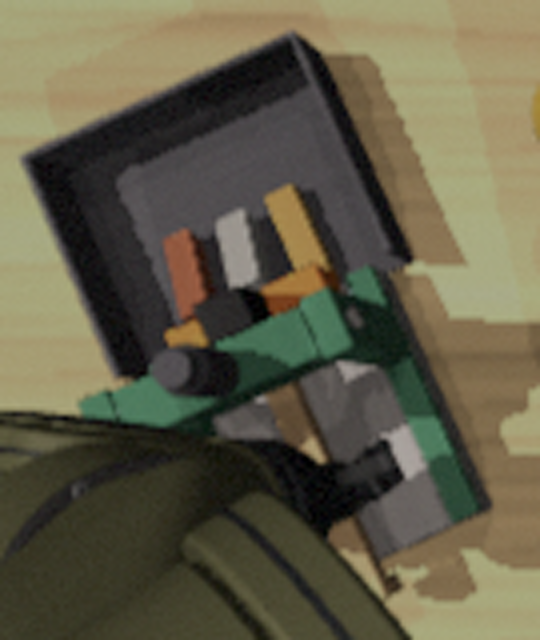

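View pics/s9z.png

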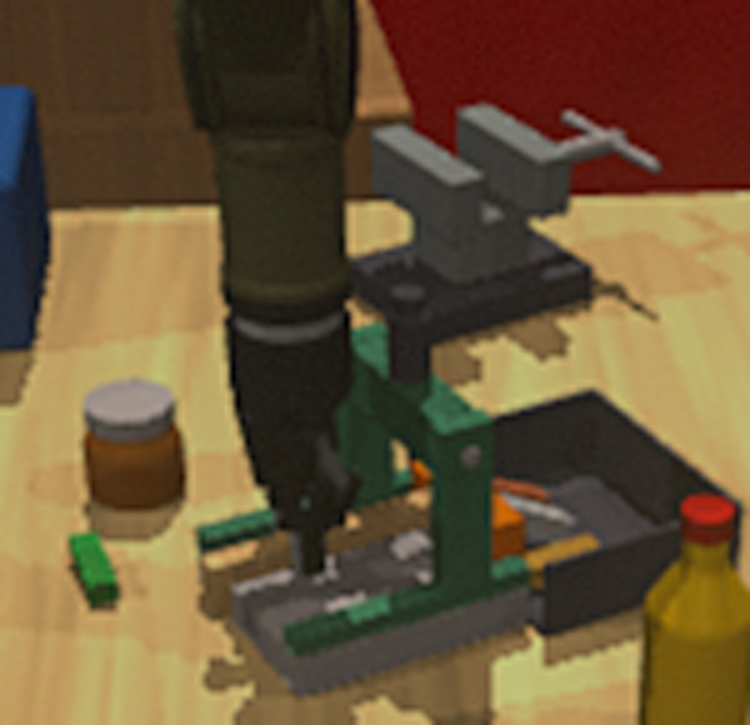

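Call:
send_rows:
  targets:
    - [[0,0,0],[0.003,0.0015,0],-1]
    - [[0,0,0],[0.0064,0.003,0],-1]
    - [[0,0,0],[0.0064,0.003,0],-1]
    - [[0,0,0],[0.0064,0.003,0],-1]
    - [[0,0,0],[-0.0091,-0.0042,0],-1]
    - [[0,0,0],[-0.025,-0.0117,0],-1]
    - [[0,0,0],[-0.05,-0.0233,0],-1]
    - [[0,0,0],[-0.05,-0.0233,0],-1]

```text
time_s: 15.88
eef_pos: [0.4289, 0.2741, 0.067]
ee_rot: [-0.599, 0.376, 0.599, 0.375]
ft_force: [-2.4, -0.7, 3.1]
width: 0.19
```

Run:
```python
from h import *
s=bot.observe();print(s["time_s"],s["eef_pos"],s["ft_force"],s["torque"])
t=cam("top");save("t10z",t["img"],(80,130,215,290),4)
t=cam("side");save("s10z",t["img"],(175,60,325,205),5)
```

```text
15.875 [0.42886465 0.27412765 0.06696983] [-2.36834638 -0.74423573  3.12613664] [-0.12211118  0.26251205 -0.01040796]
```

View pics/t10z.png

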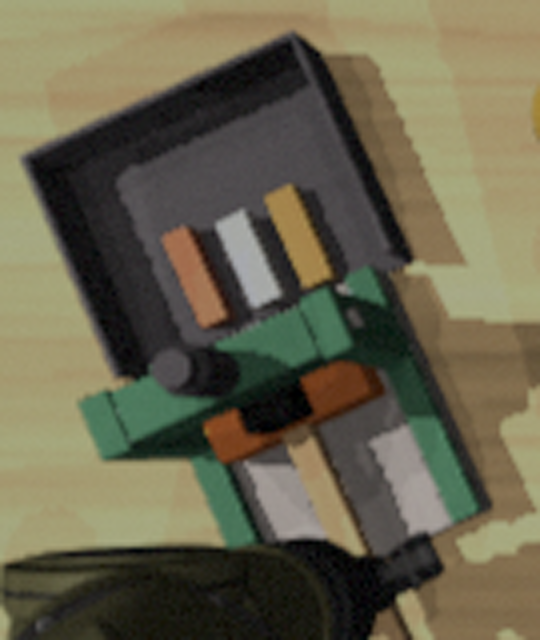

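View pics/s10z.png

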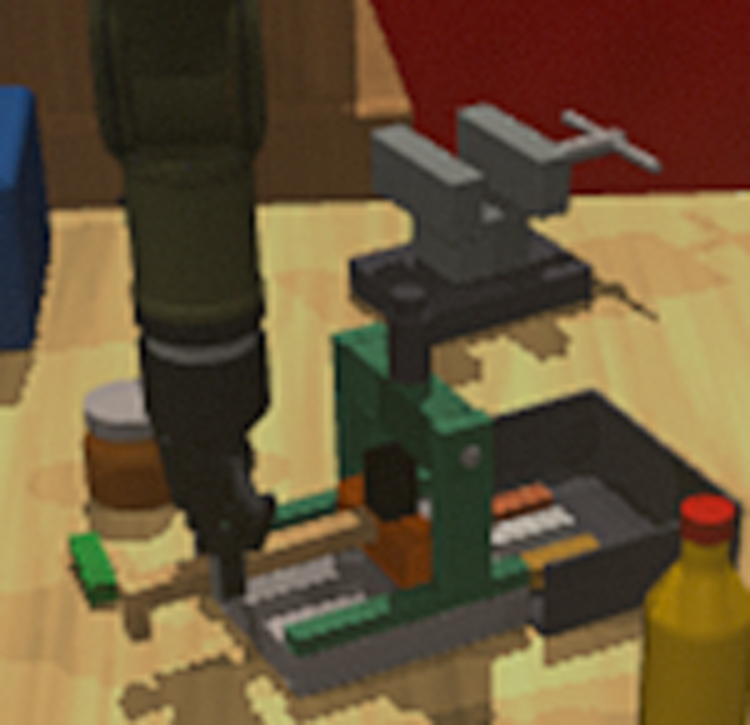

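Call:
send_rows:
  targets:
    - [[0,0,0],[-0.023,-0.0107,0.001],-1]
    - [[0,0,0],[-0.046,-0.0214,0.001],-1]
    - [[0,0,0],[-0.07,-0.0325,0.001],-1]
    - [[0,0,0],[-0.07,-0.0325,0.03],-1]
    - [[0,0,0],[-0.07,-0.0325,0.07],-1]
    - [[0,0,0],[-0.07,-0.0325,0.07],-1]
    - [[0,0,-0.07],[-0.05,-0.08,0.07],-1]
    - [[0,0,-0.14],[-0.03,-0.13,0.07],-1]
    - [[0,0,-0.21],[-0.01,-0.17,0.07],-1]
    - [[0,0,-0.277],[0.012,-0.214,0.07],-1]

```text
time_s: 17.23
eef_pos: [0.4436, 0.0593, 0.1358]
ee_rot: [0.541, -0.455, -0.541, -0.456]
ft_force: [1.2, 1.1, -0.5]
width: 0.185
```

Run:
```python
from h import *
s=bot.observe();print(s["time_s"],s["eef_pos"],s["ft_force"],s["torque"])
t=cam("top");save("t11z",t["img"],(60,120,360,330),2.6)
f=t
cp=lambda p:(p[0]/4+80-.4,p[1]/4+130-.4)
y=np.radians(24.8);R=np.array([[np.cos(y),np.sin(y)],[-np.sin(y),np.cos(y)]])
for n,c in [("br",(298,235)),("al",(248,258)),("cu",(197,278))]:
    print(n,R@(onz(t,cp(c),.022)[:2]-[.444,.2796])-[.09,0])
t=cam("side");save("s11z",t["img"],(175,80,365,225),4)
```

```text
17.225 [0.44362077 0.0593444  0.13580197] [ 1.16728167  1.11270905 -0.49657177] [0.0115426  0.08083239 0.03861986]
br [ 0.11595895 -0.03366662]
al [0.11565265 0.00065449]
cu [0.11735071 0.03477163]
```

View pics/t11z.png

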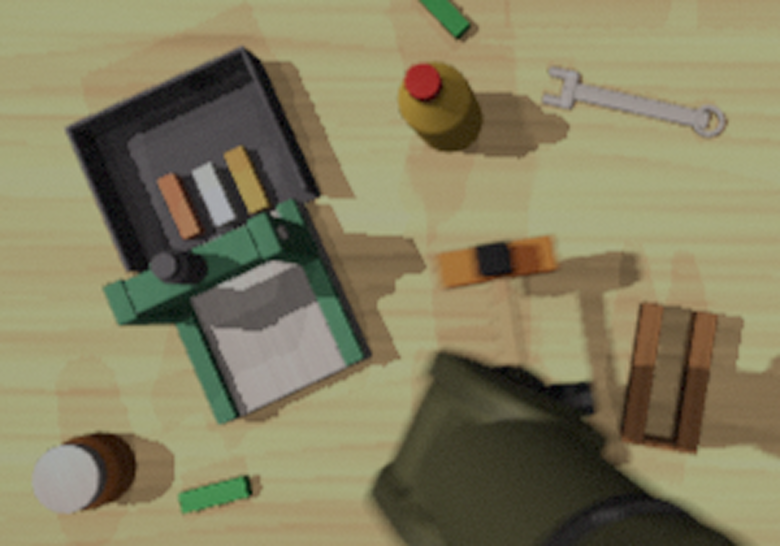

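View pics/s11z.png

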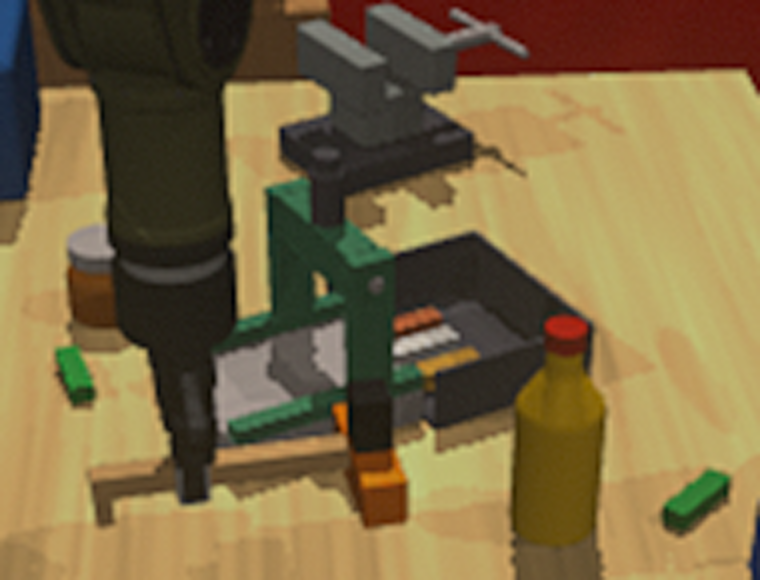

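Call:
send_rows:
  targets:
    - [[0,0,0],[0,0,-0.05],-1]
    - [[0,0,0],[0,0,-0.085],-1]
    - [[0,0,0],[0,0,-0.0985],-1]
    - [[0,0,0],[0,0,-0.0985],-1]
    - [[0,0,0],[0,0,-0.0985],-1]
    - [[0,0,0],[0,0,-0.0985],0.2]
    - [[0,0,0],[0,0,-0.0985],0.2]
    - [[0,0,0],[0,0,-0.0985],0.2]
    - [[0,0,0],[0,0,-0.04],0.2]
    - [[0,0,0],[0,0,0.02],0.2]

```text
time_s: 18.58
eef_pos: [0.454, 0.0572, 0.0999]
ee_rot: [0.549, -0.454, -0.53, -0.46]
ft_force: [0.6, -0.2, 0.7]
width: 0.6
```

Call:
send_rows:
  targets:
    - [[0,0,0],[0,0,0],0.2]
    - [[0,0,0],[0,0,0],0.2]

```text
time_s: 18.82
eef_pos: [0.4546, 0.0571, 0.0994]
ee_rot: [0.55, -0.453, -0.529, -0.461]
ft_force: [-0.7, -0.1, -0.4]
width: 0.598
```

Run:
```python
from h import *
s=bot.observe();print(s["time_s"],s["eef_pos"],s["ft_force"],s["torque"],s["joint_positions"],s["qvel"].round(3),Ro.from_quat(s["ee_rot"]).as_matrix().round(3))
t=cam("top");save("t12z",t["img"],(60,120,360,330),2.6)
t=cam("side");save("s12z",t["img"],(175,80,365,265),4)
```

```text
18.825 [0.45456734 0.0570563  0.09940898] [-0.66733096 -0.0758083  -0.40731058] [ 0.02200924  0.01104547 -0.0163956 ] [-0.02867401  0.78888764 -0.33597534  2.20228401  1.04015921  0.29544128
  0.45153312] [-0.017  0.017  0.012  0.004 -0.002  0.002  0.006] [[ 0.029 -0.986 -0.164]
 [-0.01  -0.164  0.986]
 [-1.    -0.027 -0.015]]
```

View pics/t12z.png

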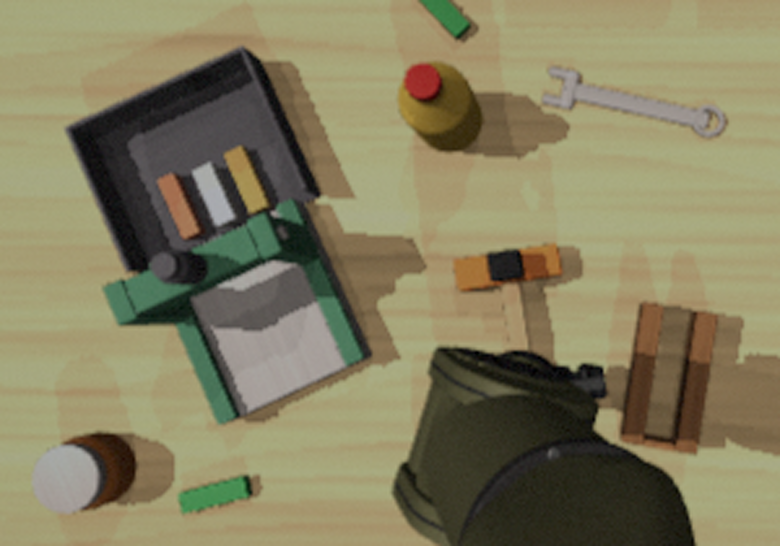

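View pics/s12z.png

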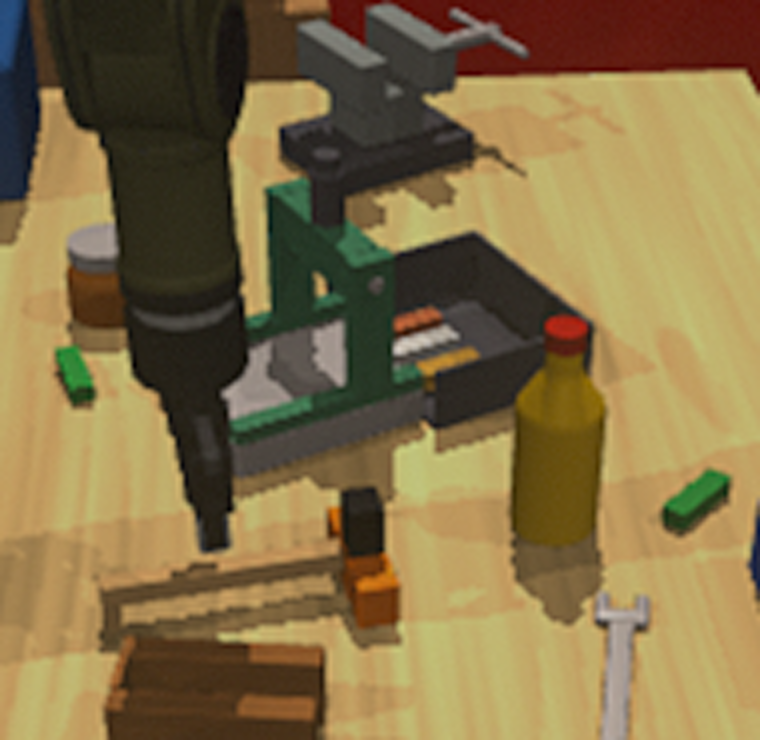

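Call:
send_rows:
  targets:
    - [[0.01,0.029,0],[0,0,0.05],0.2]
    - [[0.01,0.029,0],[0,0,0.1],0.2]
    - [[0.01,0.029,0],[0,-0.02,0.15],0.2]
    - [[0.01,0.029,0],[0,-0.05,0.15],0.2]
    - [[0.01,0.029,0],[0,-0.05,0.15],0.2]

```text
time_s: 19.55
eef_pos: [0.4541, 0.0045, 0.2488]
ee_rot: [0.539, -0.459, -0.538, -0.457]
ft_force: [-0.3, 0.6, -0.3]
width: 0.601
```

Run:
```python
from h import *
s=bot.observe();print(s["time_s"],s["eef_pos"],s["joint_positions"],Ro.from_quat(s["ee_rot"]).as_matrix().round(3))
t=cam("side");save("s13z",t["img"],(185,160,325,280),5)
```

```text
19.55 [0.45409234 0.0044863  0.24882139] [ 0.38109806  0.57244304 -0.76751203  2.05081317  0.58835515  0.74975518
  0.97598643] [[-0.002 -0.987 -0.16 ]
 [-0.003 -0.16   0.987]
 [-1.     0.002 -0.003]]
```

View pics/s13z.png

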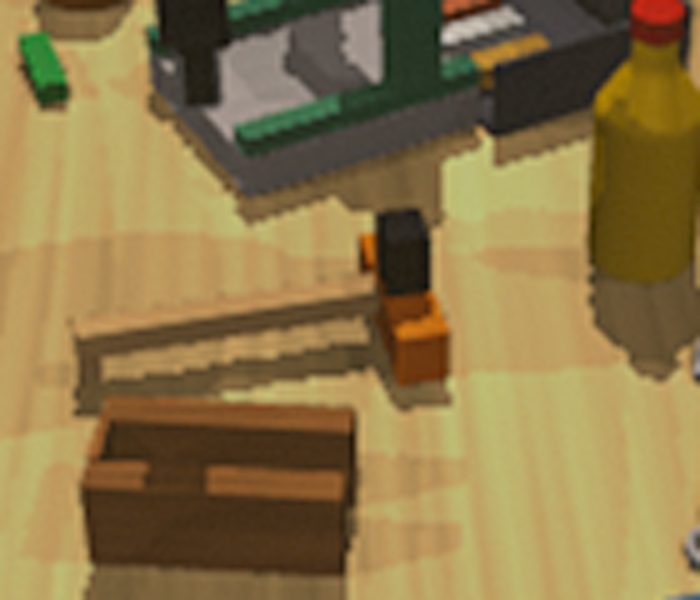

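Call:
send_rows:
  targets:
    - [[0,0,-0.17],[0,-0.03,0],0.2]
    - [[0,0,-0.34],[0,-0.06,0],0.2]
    - [[0,0,-0.51],[0,-0.09,0],0.2]
    - [[0,0,-0.68],[0,-0.12,0],0.2]
    - [[0,0,-0.85],[0,-0.15,0],0.2]
    - [[0,0,-1.02],[0,-0.18,0],0.2]
    - [[0,0,-1.19],[0,-0.21,0],0.2]
    - [[0,0,-1.36],[0,-0.24,0],0.2]
    - [[0,0,-1.5],[0,-0.27,0],0.2]
    - [[0,0,-1.5],[0,-0.27,0],0.2]

```text
time_s: 20.85
eef_pos: [0.4543, -0.264, 0.2484]
ee_rot: [-0.083, 0.703, 0.082, 0.702]
ft_force: [0.1, 0.6, 0.3]
width: 0.604
```

Call:
send_rows:
  targets:
    - [[0,0,-0.17],[0,-0.03,0],0.2]
    - [[0,0,-0.34],[0,-0.06,0],0.2]
    - [[0,0,-0.51],[-0.003,-0.09,0],0.2]
    - [[0,0,-0.685],[-0.0055,-0.109,0],0.2]
    - [[0,0,-0.685],[-0.0055,-0.109,0],0.2]
    - [[0,0,-0.685],[-0.0055,-0.109,0],0.2]

```text
time_s: 21.6
eef_pos: [0.4498, -0.3691, 0.2491]
ee_rot: [0.156, 0.69, -0.155, 0.689]
ft_force: [0.3, 0.0, -1.1]
width: 0.6
```

Run:
```python
from h import *
import pickle
s=bot.observe();print(s["time_s"],s["eef_pos"],s["joint_positions"],Ro.from_quat(s["ee_rot"]).as_matrix().round(3))
t=cam("wrist");save("w14",t["img"]);pickle.dump(t,open("w14.pkl","wb"))
print(proj(t,[.4485,-.3745,.115]),proj(t,[.4485,-.3745,.079]))
```

```text
21.6 [ 0.44983376 -0.36908019  0.24910534] [ 0.70541207  0.63966235 -0.16454045  1.70689579  0.13366952  0.80778953
  0.03749285] [[-0.001  0.428  0.904]
 [ 0.002  0.904 -0.428]
 [-1.     0.002 -0.002]]
[283.88662668 210.29513758] [283.61792185 199.79138626]
```

View pics/w14.png

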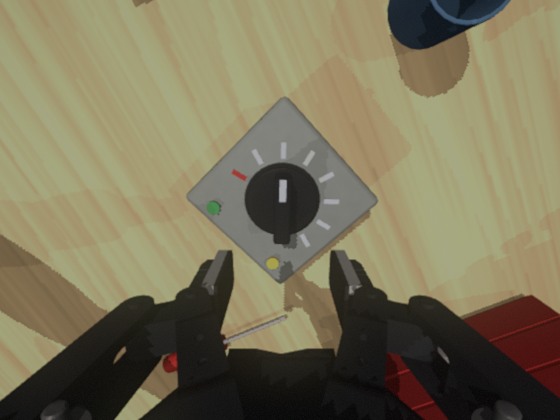

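Call:
send_rows:
  targets:
    - [[0,0,0],[-0.001,0,-0.05],0.2]
    - [[0,0,0],[-0.001,0,-0.1],0.2]
    - [[0,0,0],[-0.001,0,-0.13],0.2]
    - [[0,0,0],[-0.001,0,-0.14],0.2]
    - [[0,0,0],[-0.001,0,-0.14],0.2]
    - [[0,0,0],[-0.001,0,-0.14],-1]
    - [[0,0,0],[-0.001,0,-0.14],-1]
    - [[0,0,0],[-0.001,0,-0.14],-1]
    - [[0,0,0],[-0.001,0,-0.14],-1]
  force: 50

```text
time_s: 22.78
eef_pos: [0.449, -0.3722, 0.1111]
ee_rot: [0.157, 0.688, -0.158, 0.69]
ft_force: [-0.2, 0.6, 6.0]
width: 0.18
```

Call:
send_rows:
  targets:
    - [[0,0,-0.157],[0,0,0],-1]
    - [[0,0,-0.314],[0,0,0],-1]
    - [[0,0,-0.471],[0,0,0],-1]
    - [[0,0,-0.628],[0,0,0],-1]
    - [[0,0,-0.785],[0,0,0],-1]
    - [[0,0,-0.942],[0,0,0],-1]
    - [[0,0,-1.1],[0,0,0],-1]
    - [[0,0,-1.257],[0,0,0],-1]
    - [[0,0,-1.414],[0,0,0],-1]
    - [[0,0,-1.571],[0,0,0],-1]

```text
time_s: 24.02
eef_pos: [0.4507, -0.3771, 0.1113]
ee_rot: [0.6, 0.37, -0.6, 0.379]
ft_force: [3.6, -10.1, -3.8]
width: 0.175
```

Call:
send_rows:
  targets:
    - [[0,0,0],[0,0,0],-1]
    - [[0,0,0],[0,0,0],-1]
    - [[0,0,0],[0,0,0],-1]

```text
time_s: 24.4
eef_pos: [0.4507, -0.3771, 0.1112]
ee_rot: [0.599, 0.371, -0.599, 0.38]
ft_force: [4.7, -8.6, -1.3]
width: 0.18
```

Run:
```python
from h import *
s=bot.observe();print(s["time_s"],s["eef_pos"],s["joint_positions"],s["ft_force"],s["torque"],Ro.from_quat(s["ee_rot"]).as_matrix().round(3))
t=cam("side");save("s15z",t["img"],(150,260,310,410),4.5)
```

```text
24.4 [ 0.45071458 -0.37713556  0.11124876] [ 0.46291058  0.86151292  0.27017054  1.81889632 -0.42250494  0.50502589
 -1.00798223] [ 4.66590018 -8.58379657 -1.33655209] [-1.63097907 -0.76758268 -0.05249296] [[ 0.007  0.9   -0.436]
 [-0.011 -0.436 -0.9  ]
 [-1.     0.011  0.006]]
```

View pics/s15z.png

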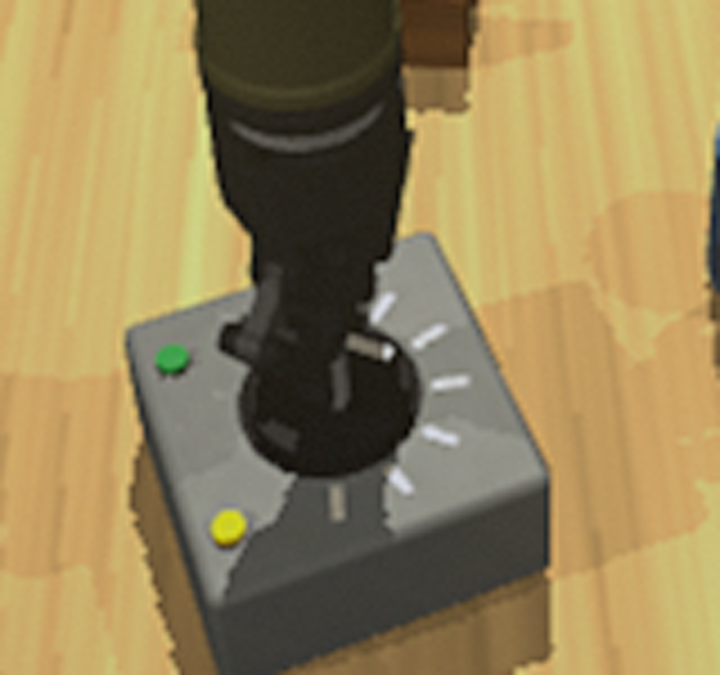

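Call:
send_rows:
  targets:
    - [[0,0,0],[0,0,0],0.2]
    - [[0,0,0],[0,0,0],0.2]
    - [[0,0,0],[0,0,0],0.2]
    - [[0,0,0],[0,0,0.03],0.2]
    - [[0,0,0],[0,0,0.08],0.2]
    - [[0,0,0],[0,0.03,0.14],0.2]
    - [[0,0,0],[0,0.03,0.16],0.2]
    - [[0,0,0],[0,0.03,0.16],0.2]

```text
time_s: 25.45
eef_pos: [0.4489, -0.3417, 0.2716]
ee_rot: [0.599, 0.375, -0.598, 0.378]
ft_force: [-0.8, 0.7, 0.1]
width: 0.599
```

Run:
```python
from h import *
s=bot.observe();print(s["time_s"],s["eef_pos"],s["ft_force"])
t=cam("side");save("s16",t["img"]);save("s16z",t["img"],(150,260,310,410),4.5)
t=cam("wrist");save("w16",t["img"])
```

```text
25.45 [ 0.44886266 -0.3417268   0.27163215] [-0.79243322  0.67730032  0.08304607]
```

View pics/s16z.png

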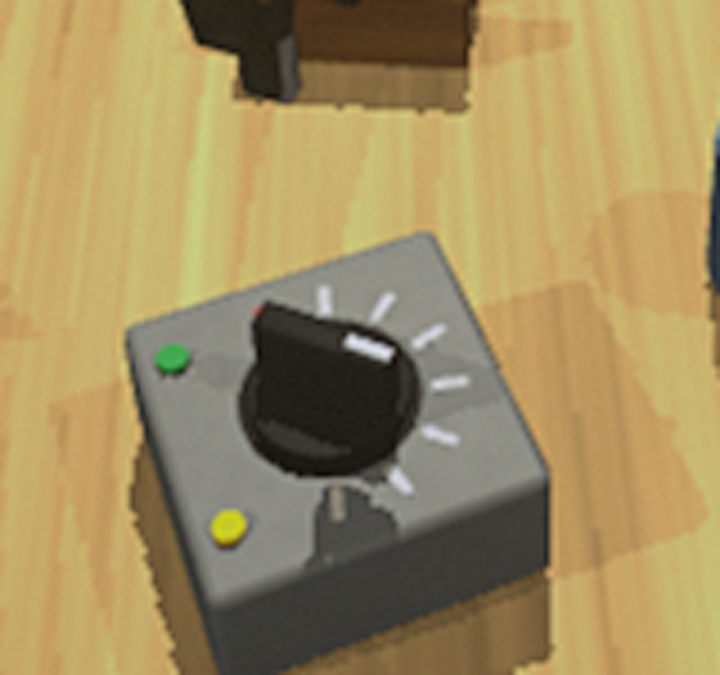

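View pics/w16.png

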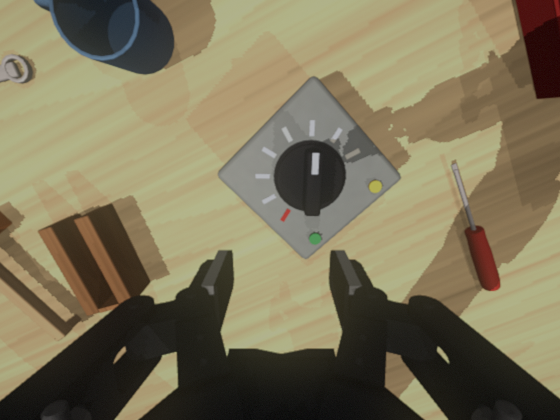

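View pics/s16.png

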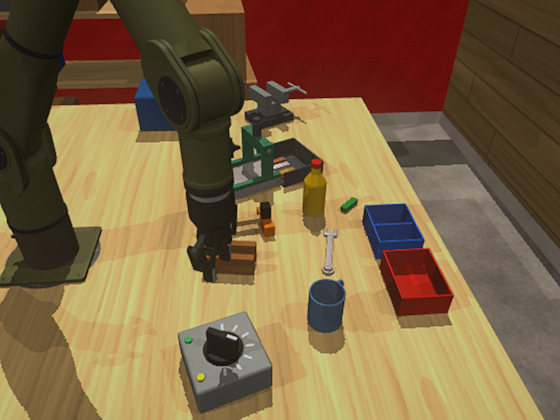

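Run:
```python
from h import *
from cell import workorder
t=cam("top");save("t17",t["img"],(60,60,500,330),1.8)
s=bot.observe();print(s["time_s"],abs(s["qvel"]).max())
print(workorder.job_done())
```

```text
25.6 0.012809535485057467
the job is handed in; nothing more can be done
None
```

View pics/t17.png

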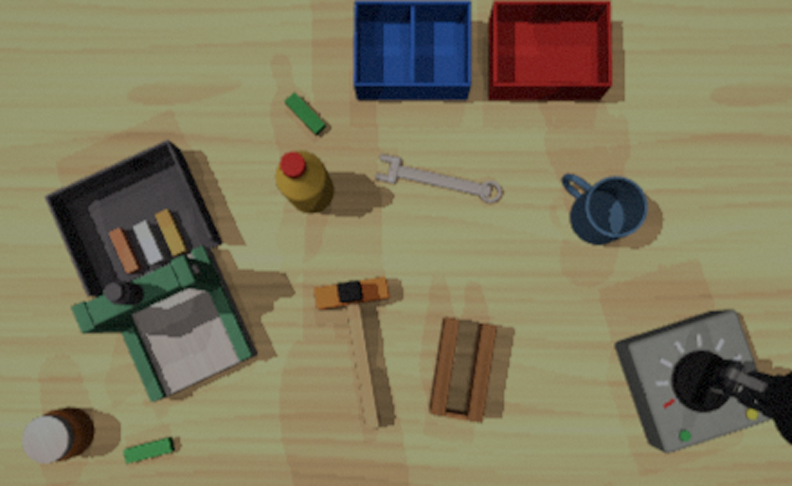

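The job is handed in at about 25.6 s of the 72 s allowed; it reported no verdict.

- **Rake:** I lifted it by its lug, laid it down between the press and the cradle, took it again by the handle and laid it there again afterwards. The last pictures show it standing level and released, clear of the press and cradle.
- **Offcuts:** All three were pushed off the bed's far end. They lie flat in the tray at about press x 116 mm, and the bed is empty. I saw no contact between the fingers and an offcut.
- **Dial:** It started at position 2 and I turned it three clicks clockwise. After release the pointer stands in line with mark 5.
- **Bystanders and robot:** The mug, oil bottle and wrench look unmoved in the last pictures, judged by eye. The gripper is well clear above the box.

**Checks that disagreed:**
- The first press positions from the top and wrist cameras differed by about 7 mm. I had misread a bed corner in the top picture; after correcting it they agreed to about 3 mm, and I then lined the rake up against the press within the top picture.
- While rising after the last rake placement, the arm lagged, drifted about 12 mm and tilted about 2 degrees. I straightened it and the rake still stood level.
- While holding the turned dial I measured about 10 N of side force, because the gripper sat slightly off the dial's axis. It went away on release.

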